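Take the spent cartridges off the gas manifold

TASK

Swing the manifold's retaining bail out and down until it clicks into its end stop and stays there. Then take every gas purifier cartridge off its quick coupling (draw the spring sleeve back towards the block so that the cartridge is released, then pull the cartridge straight out and let the sleeve snap forward) and lay each one in a cradle of its own on the grey parking rack, lying along the cradle and down in both notches. When all are parked, fold the bail back fully upright, leaving all sleeves fully forward, and the conical flask, reagent bottle and calibration weight where they are.

Things in the scene. Friction and masses are not known exactly. Their poses are not given: they have to be found in the camera images.
- manifold: Gas manifold fixed on the worktop: base plate 10 mm thick, aluminium block with its top 95 mm up, three equal quick couplings 80 mm apart (at y = +80, 0, -80 mm of this frame: a, b, c). Origin on the worktop below the middle of the block's front face; the couplings stick out along this frame's -x, axes level, 75 mm above the worktop. z up. It never moves.
- bail (a joint): Hinged steel bail standing across the outer ends of the cartridges. Rad: 0 = upright (blocks the cartridges), growing as its bar swings towards the manifold's -x and down; end stop 1.45. A stiff hinge: it stays where it is left. From about 1.0 a sprung ball resists (some 5 N at the bar, either way); past about 1.25 it clicks over and holds the bail at the end stop.
- bail_grip (a point): On the axis of the bail's round bar (12 mm thick, 240 mm long), midway between two of the flat stop pads that hang from it (58 mm free between them): a good place to pinch the bar from above. 85 mm from the hinge axis, 115 mm above the worktop when upright; it turns with the bail. The bar can turn between the fingers.
- bail_hinge (a point): On the bail's hinge axis, 30 mm above the worktop, straight below bail_grip when the bail is upright. The axis runs along the manifold's y. Fixed to the manifold.
- rack: Loose grey parking rack, 0.9 kg, on the worktop: base plate 92 x 228 mm and two raised cross rails along its y (at x = -30 and +30 mm, 48 mm free between them down to 8 mm above the worktop) with three notches each. They make three cradles (see the cradle points) for cartridges lying along the rack's x. Origin at the centre of its underside, z up.
- cradle_0 (a point): Where the centre of a cartridge's body lies when it rests in the cradle at y = -68 mm of the rack: midway between the two rails, 41 mm above the worktop. Notch floors are 26 mm, post tops 43 mm above the worktop; notches are 38 mm wide. Axes as the rack's; the cartridge lies along x.
- cradle_1 (a point): Where the centre of a cartridge's body lies when it rests in the cradle at y = 0 mm of the rack: midway between the two rails, 41 mm above the worktop. Notch floors are 26 mm, post tops 43 mm above the worktop; notches are 38 mm wide. Axes as the rack's; the cartridge lies along x.
- cradle_2 (a point): Where the centre of a cartridge's body lies when it rests in the cradle at y = 68 mm of the rack: midway between the two rails, 41 mm above the worktop. Notch floors are 26 mm, post tops 43 mm above the worktop; notches are 38 mm wide. Axes as the rack's; the cartridge lies along x.
- sleeve_a (a joint): Spring sleeve of the coupling at manifold y = +80 mm. Travel in m towards the block (manifold +x): 0 = forward (locked, or empty), stop 0.016; 6 N rising to 11 N. Held at 0.014 or more it frees the cartridge, which a spring pushes out by 10 mm within about 0.5 s; let go then, the sleeve stays at about 0.011 until the cartridge is pulled out, then snaps to 0.
- sleeve_a_grip (a point): Centre of that brass sleeve (38 mm diameter, 36 mm long), on the coupling's axis, 75 mm above the worktop and 37 mm in front of the block's face when forward. It moves with the sleeve.
- sleeve_b (a joint): Spring sleeve of the coupling at manifold y = 0 mm. Travel in m towards the block (manifold +x): 0 = forward (locked, or empty), stop 0.016; 6 N rising to 11 N. Held at 0.014 or more it frees the cartridge, which a spring pushes out by 10 mm within about 0.5 s; let go then, the sleeve stays at about 0.011 until the cartridge is pulled out, then snaps to 0.
- sleeve_b_grip (a point): Centre of that brass sleeve (38 mm diameter, 36 mm long), on the coupling's axis, 75 mm above the worktop and 37 mm in front of the block's face when forward. It moves with the sleeve.
- sleeve_c (a joint): Spring sleeve of the coupling at manifold y = -80 mm. Travel in m towards the block (manifold +x): 0 = forward (locked, or empty), stop 0.016; 6 N rising to 11 N. Held at 0.014 or more it frees the cartridge, which a spring pushes out by 10 mm within about 0.5 s; let go then, the sleeve stays at about 0.011 until the cartridge is pulled out, then snaps to 0.
- sleeve_c_grip (a point): Centre of that brass sleeve (38 mm diameter, 36 mm long), on the coupling's axis, 75 mm above the worktop and 37 mm in front of the block's face when forward. It moves with the sleeve.
- cart_a_mid (a point): Centre of the square body of cartridge a: 80 mm long along its x, 30 x 30 mm across, aluminium with black ends, 120 g; a round nose, 20 mm diameter, 44 mm long, at its +x end. May be absent. Locked in (cartridge a in coupling a): level, nose to the block, this centre 100 mm in front of the block's face (110 when popped out), 75 mm up. Free once drawn 45 mm straight out.
- cart_b_mid (a point): Centre of the square body of cartridge b: 80 mm long along its x, 30 x 30 mm across, aluminium with black ends, 120 g; a round nose, 20 mm diameter, 44 mm long, at its +x end. May be absent. Locked in (cartridge b in coupling b): level, nose to the block, this centre 100 mm in front of the block's face (110 when popped out), 75 mm up. Free once drawn 45 mm straight out.
- cart_c_mid (a point): Centre of the square body of cartridge c: 80 mm long along its x, 30 x 30 mm across, aluminium with black ends, 120 g; a round nose, 20 mm diameter, 44 mm long, at its +x end. May be absent. Locked in (cartridge c in coupling c): level, nose to the block, this centre 100 mm in front of the block's face (110 when popped out), 75 mm up. Free once drawn 45 mm straight out.
- tower_front (a point): Middle of the foot of the front face of the black computer tower (180 mm wide, over 400 mm high, fixed) that stands at the back between manifold and rack: carry things past in front of it (on the robot's side). The point is on the worktop.
- flask: Conical glass flask, 82 mm across, 128 mm high. Origin at the centre of its underside. To be left alone.
- bottle: Screw-cap reagent bottle, 66 mm across, 121 mm high. Origin at the centre of its underside. To be left alone.
- weight: Metal calibration weight, 28 mm across, 52 mm high. Origin at the centre of its underside. To be left alone.
Things that resemble listed ones, but are neither listed nor needed, are in the scene too. Leave any red look-alike of the part that bears cart_b_mid alone.

How it is judged:
By the outcome, as a careful person would: the job done as asked, in the order asked, and still so for the second after the job is handed in, with the robot touching nothing.
Of cart_a, cart_b, cart_c only 2 to 3 are there at a start; the rules pass over those that are not, and their reading is None.
At some moment in a run one of rack may be knocked a few centimetres aside while the robot is not near it.
Once in a run the grip may slacken for a moment while it holds something.
It also fails if it takes over 210 s, if anything falls off the work surface, if the arm or the gripper's body presses on something with over 40 N, if the wrist force passes 120 N, or if a joint passes its speed limit or range.

ROBOT

A 7-joint arm with a two-finger parallel gripper is mounted at the origin on a cart in front of the work surface, level with it; the furniture and walls round the work are solid. World frame = base frame: x ahead of the robot, y to its left, z up, the work surface at z = 0. Lengths are in m, angles in degrees, forces in N, time in s.
With the tool pointing down it reaches from about 0.425 to 0.875 m from the base axis. Payload 4.7 kg.
Tool frame: the origin (TCP) lies on the mounting face of the last link; the fingertips stand tcp_to_tips ahead of it and the grasp point (between the pads) lies 164 mm ahead of it (tcp_to_tips is the distance from the TCP to the fingertips, in m); z points along the fingers, y is the line along which they close (so a half turn about z gives the same grasp; the last joint's range is limited). The gripper opens to 87 mm and grips with 3 to 60 N. Pads are 19 mm wide; open, the fingers measure 117 mm over their backs; the gripper's body (75 mm by 190 mm) begins 51 mm behind the grasp point.
Start: joints at [-73.849, 18.392, -4.016, 83.108, 1.295, 78.541, -3.26], TCP at [0.172, 0.627, 0.405] pointing down, gripper open.
Joint ranges: [-163.93, 163.93], [-17.29, 119.83], [-79.2, 71.16], [3.27, 140.29], [-89.18, 269.18], [5.43, 117.66], [-154.24, 154.24]. Speed limits (degrees/s): [147.25, 147.25, 180, 180, 180, 180, 180].

INTERFACE

Orientations are given as [roll, pitch, yaw] about the fixed x, y, z axes, in that order (R = Rz(yaw) Ry(pitch) Rx(roll)).
In Python, from cell import get_obs, read_camera, sign_off, tcp_to_tips gives the robot as it stands.
- The arm moves only by the tool drive_tool, never from a script. Its argument "rows" is one flat list of numbers, 7 for each row, row after row: the shift along the tool's x, y, z in m, then the turn, a rotation vector about the tool's x, y, z in rad, then the gripper command: -1 is shut, 1 is fully open, values between are in proportion. In form: [tx, ty, tz, rx, ry, rz, fingers, tx, ty, tz, rx, ry, rz, fingers, ...]. A call has 1 to 5 rows; each row shifts and turns the commanded pose from where the row before left it, along the tool's axes as they then stand; what a row does not reach is not made up. A row lasts 1/8 s, in which the tool goes at most 62.5 mm and 10.7 degrees, less where a joint would pass 70% of its speed; a pose out of reach is approached as far as the arm can. A call is refused whole if a number of a shift passes 0.0625 or a number of a turn 0.188, either way. A call with a gripper value outside its range is refused whole. The fingers move at their own pace and stop on an object; "grip_force" is the grip in N (left out, the last holds). Time passes only in rows, so rows that do not move let the fingers close. It gives the time, the measured TCP pose, the force, the opening and the grip force at its end, in the units of the state.
- get_obs(): the state, without advancing time (a new reading comes with each control period).
- read_camera(name): name is "scene" or "top" or "wrist"; returns a dict with "color" (400x640x3 uint8, blue, green, red), "fov_y" (degrees; the focal length in pixels is half the picture's height over the tangent of half this angle, whatever the lens; pixels are square), "cx", "cy" (the principal point, pixels), "cam_to_world" (4x4, takes a point from camera to world coordinates); the wrist camera has in their place "mount" (4x4, takes a point from camera to tool coordinates, whose origin is the TCP and whose axes are the flange's). Camera axes: x right, y up, looking along -z (the intrinsics and any distortion apply to the point x, -y, -z); pixel columns grow to the right and rows downward; lengths in m; the calibration is good to about 2 mm. A picture is of the moment at which its call begins: read the wrist's pose just before it. There is no depth.
- sign_off(): hands the job in; it is judged then, once.
The state is a dict: "time_s": time; "qpos": joint angles; "joint_velocities": joint speeds; "effort": joint torques, N m; "tool_pos": TCP position; "tool_rot": TCP orientation; "force": force on the tool from outside, world axes, zero at the start; "wrist_torque": the same for the moment, N m; "grip_width": finger opening in m; "grasp_force": force on a finger pad.
Only numpy, scipy, OpenCV 4.12 (cv2) and the standard library are available. Lean on these libraries where they do the work, as an engineer would, in place of code of your own. Each camera call takes 0.05 s, during which the arm holds its last target. There are 200 camera calls.

## Working session

There is one attempt and no reset: what is moved stays moved. The work goes in short steps, Python scripts to look and compute and a tool call to move; the robot and the scene stay as the last step left them, time stands still between calls to the robot, and variables do not carry over. Pictures are saved under pics/ and viewed, at most 14 in all, crops included, and the job is handed in when it is done.

Besides the shell and the picture viewer there is one more tool, called after ">>>" in YAML: its name, and indented under it one key for each argument. drive_tool: Moves the arm, as the interface text tells. Its arguments: {"type":"object","properties":{"rows":{"type":"array","items":{"type":"number"}},"grip_force":{"type":"number"}},"required":["rows"]}

```bash
ls; mkdir -p pics; cat > h.py <<'E'
import numpy as np, cv2
from cell import get_obs, read_camera, sign_off, tcp_to_tips
from scipy.spatial.transform import Rotation as R
def pose():
    o=get_obs(); T=np.eye(4); T[:3,3]=o['tool_pos']; T[:3,:3]=R.from_euler('xyz',o['tool_rot'],degrees=True).as_matrix(); return T
def shot(n):
    T=pose(); c=read_camera(n); 
    if n=='wrist': c['cam_to_world']=T@c['mount']
    return c
def K(c):
    f=200/np.tan(np.radians(c['fov_y'])/2); return f
def ray(c,u,v):
    f=K(c); d=np.array([(u-c['cx'])/f,-(v-c['cy'])/f,-1]); M=np.array(c['cam_to_world']); return M[:3,3],M[:3,:3]@d
def onz(c,u,v,z):
    o,d=ray(c,u,v); return o+d*(z-o[2])/d[2]
def proj(c,p):
    M=np.linalg.inv(c['cam_to_world']); q=M[:3,:3]@np.array(p)+M[:3,3]; f=K(c); return c['cx']-f*q[0]/q[2], c['cy']+f*q[1]/q[2]
E
python3 - <<'E'
from h import *
o=get_obs(); print(o, tcp_to_tips)
for n in('scene','top','wrist'):
    c=shot(n); print(n,{k:np.round(v,4) for k,v in c.items() if k!='color'}); cv2.imwrite(f'pics/{n}0.png',c['color'])
E
```

```text
pics
{'time_s': 0.0, 'qpos': array([-73.84820226,  18.43742066,  -4.01381081,  83.17571541,
         1.29737667,  78.54124332,  -3.26092397]), 'joint_velocities': array([-0.04936531, -0.09651589, -0.10064372,  0.00838819,  0.05396466,
        0.00930125,  0.00566781]), 'effort': array([ 5.33572202e-04, -4.91270041e+01, -4.03928831e-01, -3.12535214e+01,
       -6.40128320e-02,  4.33974189e-02,  1.66256959e-04]), 'tool_pos': array([0.17199656, 0.62660762, 0.40367242]), 'tool_rot': array([-1.79890991e+02,  8.72548500e-03,  1.64655896e+02]), 'force': array([ 0.98166845, -0.13779805,  0.64830667]), 'wrist_torque': array([-0.00801854, -0.00879276, -0.01943503]), 'grasp_force': 0.0, 'grip_width': 0.08728740961021124} 0.1822
scene {'fov_y': np.float64(48.8162), 'cx': np.float64(319.0166), 'cy': np.float64(199.6846), 'cam_to_world': array([[ 0.6539,  0.5443, -0.5255, -0.1333],
       [-0.7566,  0.4681, -0.4566, -0.5469],
       [-0.0025,  0.6961,  0.7179,  0.9906],
       [ 0.    ,  0.    ,  0.    ,  1.    ]])}
top {'fov_y': np.float64(57.248), 'cx': np.float64(321.3977), 'cy': np.float64(199.0952), 'cam_to_world': array([[-0.0075,  0.9772, -0.2124,  0.2725],
       [-1.    , -0.007 ,  0.0034,  0.0278],
       [ 0.0018,  0.2124,  0.9772,  1.3499],
       [ 0.    ,  0.    ,  0.    ,  1.    ]])}
wrist {'fov_y': np.float64(71.9844), 'cx': np.float64(317.484), 'cy': np.float64(201.9451), 'mount': array([[-2.000e-04,  9.557e-01,  2.944e-01,  8.150e-02],
       [ 1.000e+00,  3.000e-04, -3.000e-04, -3.000e-04],
       [-3.000e-04,  2.944e-01, -9.557e-01,  1.950e-02],
       [ 0.000e+00,  0.000e+00,  0.000e+00,  1.000e+00]]), 'cam_to_world': array([[ 0.2648, -0.9216, -0.2837,  0.0933],
       [ 0.9643,  0.2526,  0.0793,  0.6479],
       [-0.0014, -0.2945,  0.9556,  0.3842],
       [ 0.    ,  0.    ,  0.    ,  1.    ]])}
```

View pics/top0.png

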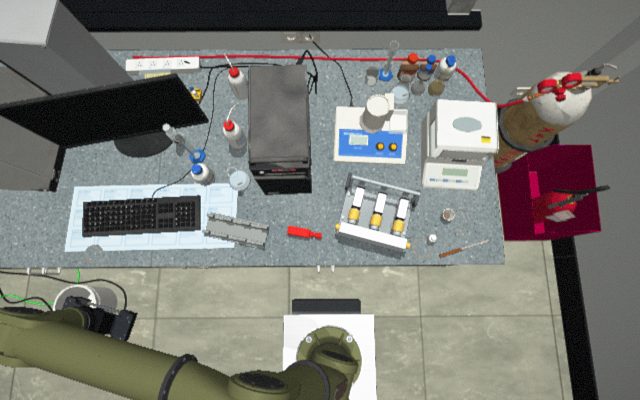

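View pics/scene0.png

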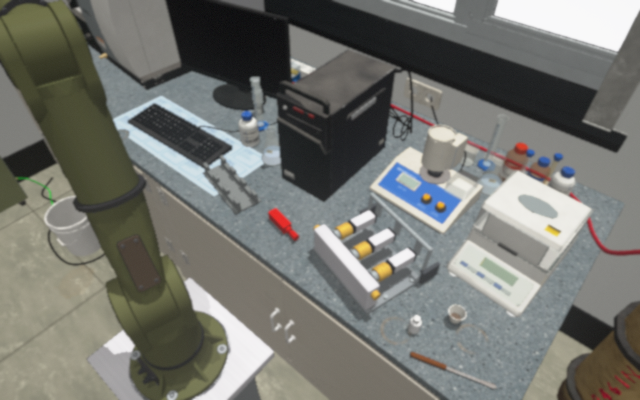

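Both pictures agree. The manifold is at top (375,215), with its block on the robot's side and three yellow/white cartridges pointing away from the robot. The bail stands at the far end, at (382,188). The grey rack is at (237,230) and the tower at (280,130).
Candidates for the cartridges: three white bodies with brass sleeves at top (355,200), (378,205) and (400,212), which match the description. The red object at (305,233) is the look-alike, to be left alone. I'll check this in a close crop.

```bash
python3 - <<'E'
from h import *
c=shot('top'); im=c['color']
a=cv2.resize(im[165:265,325:435],None,fx=5,fy=5,interpolation=cv2.INTER_CUBIC)
b=cv2.resize(im[150:270,190:330],None,fx=4,fy=4,interpolation=cv2.INTER_CUBIC)
cv2.imwrite('pics/ca.png',a); cv2.imwrite('pics/cb.png',b)
E
```

```text
(no output)
```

View pics/ca.png

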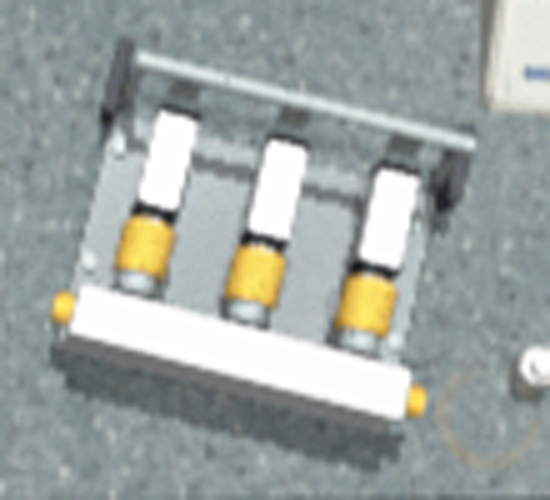

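View pics/cb.png

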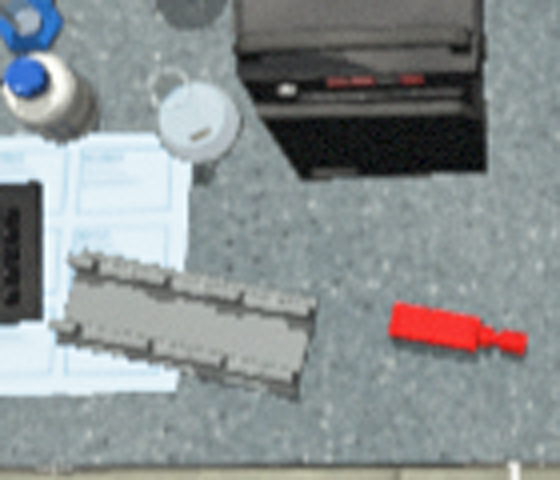

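The crop confirms three aluminium cartridges in brass sleeves; in crop 1 the sleeves are at about (145,247), (257,280) and (368,305). The bail bar runs from (135,57) to (475,145). In crop 2 the rack's rails run (75,258)-(315,305) and (58,330)-(300,390), and the red look-alike lies apart at (455,328).

```bash
python3 - <<'E'
from h import *
c=shot('top'); im=c['color']
hsv=cv2.cvtColor(im,cv2.COLOR_BGR2HSV)
m=cv2.inRange(hsv,(15,120,100),(32,255,255)); m[:165]=0;m[265:]=0;m[:,:325]=0;m[:,435:]=0
n,l,s,ce=cv2.connectedComponentsWithStats(m)
for i in range(1,n):
    if s[i][4]>25: print('sleeve',s[i],ce[i],onz(c,*ce[i],0.09))
P=lambda u,v,z:onz(c,325+u/5,165+v/5,z)
Q=lambda u,v,z:onz(c,190+u/4,150+v/4,z)
for n,p in dict(barL=P(135,57,.115),barR=P(475,145,.115),blkfL=P(80,290,.095),blkfR=P(412,368,.095),bodyfar=P(178,113,.09),bodynear=P(160,205,.09)).items(): print(n,p)
for n,p in dict(r1=Q(75,255,.043),r2=Q(315,300,.043),r3=Q(55,328,.043),r4=Q(300,382,.043),red1=Q(392,318,.02),red2=Q(525,342,.02),tower1=Q(303,178,0),tower2=Q(486,172,0)).items(): print(n,p)
# edges: weight
print('weight',onz(c,325+538/5,165+365/5,.05))
E
```

```text
sleeve [348 208  12  13 100] [353.47 214.08] [ 0.4920073  -0.08803776  0.09      ]
sleeve [370 214  12  12 101] [375.62376238 219.66336634] [ 0.47176478 -0.16455935  0.09      ]
sleeve [392 220  12  12 102] [397.84313725 225.49019608] [ 0.45079828 -0.24078212  0.09      ]
barL [ 0.6212873  -0.08408901  0.115     ]
barR [ 0.55646731 -0.31785127  0.115     ]
blkfL [ 0.46018504 -0.04366329  0.095     ]
blkfR [ 0.40461981 -0.27011985  0.095     ]
bodyfar [ 0.58697765 -0.11578923  0.09      ]
bodynear [ 0.52063641 -0.10116071  0.09      ]
r1 [0.5051777  0.43099545 0.043     ]
r2 [0.46259487 0.21315348 0.043     ]
r3 [0.43903767 0.44504891 0.043     ]
r4 [0.38931363 0.22477908 0.043     ]
red1 [0.44888586 0.14584391 0.02      ]
red2 [0.42607779 0.02473474 0.02      ]
tower1 [0.58511648 0.23325556 0.        ]
tower2 [0.5897118  0.06037545 0.        ]
weight [ 0.4108319  -0.37042309  0.05      ]
```

>>> drive_tool:
  rows: [-0.042, -0.03, -0.003, 0, 0, 0, 1, -0.042, -0.03, -0.003, 0, 0, 0, 1, -0.042, -0.03, -0.003, 0, 0, 0, 1, -0.042, -0.03, -0.003, 0, 0, 0, 1, -0.042, -0.03, -0.003, 0, 0, 0, 1]

```text
time_s: 0.88
tool_pos: [0.3357, 0.4251, 0.4199]
tool_rot: [180.0, 0.0, 164.7]
force: [0.9, -0.0, 0.1]
grip_width: 0.0865
grasp_force: 0.0
```

>>> drive_tool:
  rows: [-0.042, -0.03, -0.003, 0, 0, 0, 1, -0.042, -0.03, -0.003, 0, 0, 0, 1, -0.0265, -0.048, -0.003, 0, 0, 0, 1, -0.0265, -0.048, -0.003, 0, 0, 0, 1, -0.0265, -0.048, -0.003, 0, 0, 0, 1]

```text
time_s: 1.5
tool_pos: [0.4387, 0.1847, 0.435]
tool_rot: [180.0, 0.0, 164.7]
force: [1.1, 1.2, -0.2]
grip_width: 0.0869
grasp_force: 0.0
```

>>> drive_tool:
  rows: [-0.0265, -0.048, -0.003, 0, 0, 0, 1, -0.0265, -0.048, -0.003, 0, 0, 0, 1, -0.0265, -0.048, -0.003, 0, 0, 0, 1, -0.0265, -0.048, -0.003, 0, 0, 0, 1, -0.0265, -0.048, -0.003, 0, 0, 0, 1]

```text
time_s: 2.12
tool_pos: [0.5028, -0.0817, 0.4501]
tool_rot: [180.0, 0.0, 164.7]
force: [0.4, 0.4, -0.4]
grip_width: 0.0869
grasp_force: 0.0
```

>>> drive_tool:
  rows: [-0.0265, -0.048, -0.003, 0, 0, 0, 1, -0.0265, -0.048, -0.003, 0, 0, 0, 1, 0, 0, 0, 0, 0, 0, 1, 0, 0, 0, 0, 0, 0, 1]

```text
time_s: 2.62
tool_pos: [0.5285, -0.1859, 0.4554]
tool_rot: [180.0, -0.0, 164.7]
force: [0.2, 1.0, 0.3]
grip_width: 0.0868
grasp_force: 0.0
```

```bash
python3 - <<'E'
from h import *
import pickle
c=shot('wrist'); cv2.imwrite('pics/w1.png',c['color']); pickle.dump(c,open('w1.pkl','wb'))
c=shot('top');pickle.dump(c,open('t1.pkl','wb'))
print(pose())
E
```

```text
[[-9.65070991e-01  2.61988441e-01 -1.95210166e-04  5.28710261e-01]
 [ 2.61987998e-01  9.65070302e-01  1.26505747e-03 -1.84758533e-01]
 [ 5.19821970e-04  1.16972755e-03 -9.99999181e-01  4.55524927e-01]
 [ 0.00000000e+00  0.00000000e+00  0.00000000e+00  1.00000000e+00]]
```

View pics/w1.png

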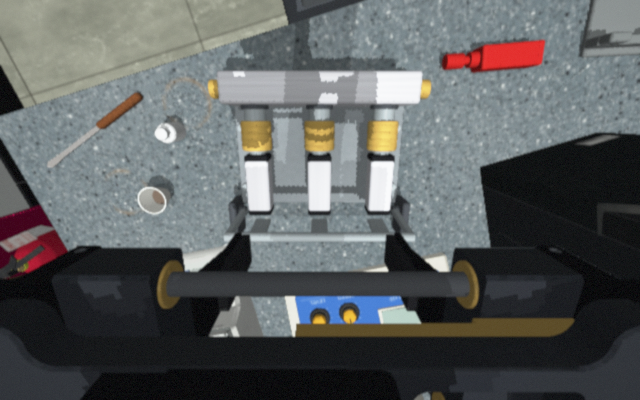

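Wrist view: the block is at rows 72-103 and the sleeves at (257,136), (319,135), (382,137). The cartridge bodies span rows 155-212 and the bail bar is at row 237. The hotplate's white edge is near (450,258). I'll measure these and check the hotplate clearance.

```bash
python3 - <<'E'
from h import *
import pickle
w=pickle.load(open('w1.pkl','rb'));t=pickle.load(open('t1.pkl','rb'))
hsv=cv2.cvtColor(w['color'],cv2.COLOR_BGR2HSV)
m=cv2.inRange(hsv,(15,90,60),(32,255,255)); m[:110]=0;m[165:]=0;m[:,:230]=0;m[:,410:]=0
n,l,s,ce=cv2.connectedComponentsWithStats(m)
for i in range(1,n):
    if s[i][4]>100: print('sleeve',s[i],onz(w,*ce[i],0.091))
for n,(u,v,z) in dict(blkL=(220,103,.095),blkR=(421,101,.095),barL=(245,236,.12),barR=(385,236,.12),padL=(237,237,.12),ca=(259,213,.09),cb=(319,213,.09),cc=(380,213,.09),ca0=(259,155,.09),cc0=(382,153,.09),fx=(152,200,.06),wt=(166,131,.05)).items(): print(n,onz(w,u,v,z).round(4))
def tri(a,pa,b,pb):
    o1,d1=ray(a,*pa);o2,d2=ray(b,*pb); A=np.stack([d1,-d2],1); x=np.linalg.lstsq(A,o2-o1,rcond=None)[0]
    p,q=o1+x[0]*d1,o2+x[1]*d2; return (p+q)/2,np.linalg.norm(p-q)
print('hot',tri(w,(449,258),t,(334,160)))
for v in(155,160,164): print(onz(t,370,v,.0),onz(t,370,v,.08),onz(t,406,v,.08))
print('hot edge w',onz(w,293,295,.08))
E
```

```text
sleeve [241 121  31  30 867] [ 0.45047123 -0.24187635  0.091     ]
sleeve [305 121  29  30 860] [ 0.4707026  -0.16806213  0.091     ]
sleeve [367 121  31  30 883] [ 0.49095723 -0.09409916  0.091     ]
blkL [ 0.4044 -0.2696  0.095 ]
blkR [ 0.4643 -0.0432  0.095 ]
barL [ 0.5624 -0.2889  0.12  ]
barR [ 0.6087 -0.1205  0.12  ]
padL [ 0.561 -0.299  0.12 ]
ca [ 0.5466 -0.2715  0.09  ]
cb [ 0.5678 -0.1945  0.09  ]
cc [ 0.5893 -0.1162  0.09  ]
ca0 [ 0.4739 -0.2466  0.09  ]
cc0 [ 0.5122 -0.0979  0.09  ]
fx [ 0.4961 -0.4213  0.06  ]
wt [ 0.4126 -0.3673  0.05  ]
hot (array([ 0.70068039, -0.02460221,  0.05923492]), np.float64(0.0009842107774658236))
[ 0.7392187  -0.16638088  0.        ] [ 0.71155736 -0.15487412  0.08      ] [ 0.7106535 -0.2860553  0.08     ]
[ 0.71894168 -0.16565686  0.        ] [ 0.69248204 -0.154193    0.08      ] [ 0.69157734 -0.28497562  0.08      ]
[ 0.70280852 -0.1650808   0.        ] [ 0.67730499 -0.15365108  0.08      ] [ 0.67639964 -0.28411658  0.08      ]
hot edge w [ 0.68721781 -0.26767146  0.08      ]
```

>>> drive_tool:
  rows: [-0.03, -0.018, 0.02, 0, 0, 0, 1, -0.03, -0.018, 0.02, 0, 0, 0, 1, 0, 0, 0.01, 0, 0, 0.174, 1, 0, 0, 0.01, 0, 0, 0.174, 1, 0, 0, 0.01, 0, 0, 0.174, 1]

```text
time_s: 3.35
tool_pos: [0.5773, -0.2352, 0.3852]
tool_rot: [179.9, -0.1, 134.6]
force: [-0.7, -0.3, 0.6]
grip_width: 0.0869
grasp_force: 0.0
```

>>> drive_tool:
  rows: [0, 0, 0.01, 0, 0, 0.174, 1, 0, 0, 0.01, 0, 0, 0.174, 1, 0, 0, 0.01, 0, 0, 0.174, 1, 0, 0, 0.01, 0, 0, 0.174, 1, 0, 0, 0, 0, 0, 0.174, 1]

```text
time_s: 3.98
tool_pos: [0.5771, -0.2348, 0.3446]
tool_rot: [-179.9, -0.1, 84.8]
force: [-0.4, -0.2, 0.2]
grip_width: 0.0873
grasp_force: 0.0
```

>>> drive_tool:
  rows: [0, 0, 0, 0, 0, 0.17, 0.2, 0, 0, 0, 0, 0, 0, 0.2, 0, 0, 0, 0, 0, 0, 0.2, 0, 0, 0, 0, 0, 0, 0.2]
  grip_force: 15

```text
time_s: 4.47
tool_pos: [0.5769, -0.2368, 0.3458]
tool_rot: [180.0, -0.0, 75.3]
force: [0.2, 1.0, -0.3]
grip_width: 0.0566
grasp_force: 0.0
```

```bash
python3 - <<'E'
from h import *
c=shot('wrist'); cv2.imwrite('pics/w2.png',c['color']); print(pose().round(4), get_obs()['qpos'])
c=shot('scene'); cv2.imwrite('pics/s2.png',c['color'])
E
```

```text
[[ 2.547e-01  9.670e-01  4.000e-04  5.769e-01]
 [ 9.670e-01 -2.547e-01  5.000e-04 -2.369e-01]
 [ 6.000e-04  2.000e-04 -1.000e+00  3.458e-01]
 [ 0.000e+00  0.000e+00  0.000e+00  1.000e+00]] [-25.82496288  26.40623853  59.9849139   93.28056029 -23.63668735
  74.13789366  23.41932239]
```

View pics/w2.png

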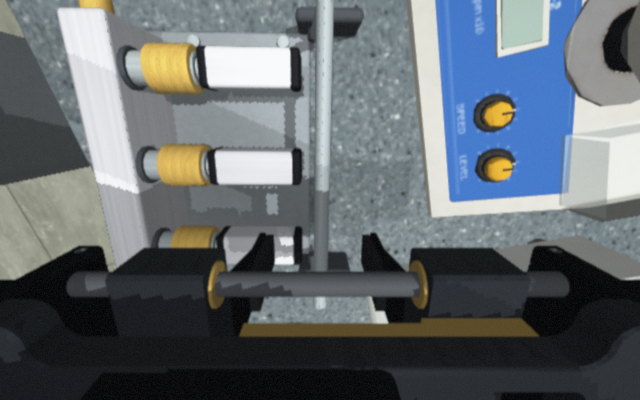

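```bash
python3 - <<'E'
from h import *
w=shot('wrist'); T=pose(); p=T[:3,3].copy(); p[2]=.121; print('grasp at',proj(w,p))
a=onz(w,322,200,.121); b=onz(w,325,60,.121); print('bar pts',a,b); 
u=(b-a)/np.linalg.norm(b-a); d=p-a; print('bar dir yaw',np.degrees(np.arctan2(u[1],u[0])),'perp off',d-u*(d@u))
print('carts',onz(w,255,167,.09),onz(w,262,245,.09))
E
```

```text
grasp at (np.float64(317.91084290694704), np.float64(223.3503687996802))
bar pts [ 0.58488319 -0.21908465  0.121     ] [ 0.61151182 -0.12431187  0.121     ]
bar dir yaw 74.3060495292713 perp off [-0.00276125  0.00077584  0.        ]
carts [ 0.53450349 -0.18459053  0.09      ] [ 0.51719662 -0.25664368  0.09      ]
```

>>> drive_tool:
  rows: [0, 0.003, 0.03, 0, 0, 0, 0.2, 0, 0, 0.027, 0, 0, 0, 0.2, 0, 0, 0, 0, 0, 0, -1, 0, 0, 0, 0, 0, 0, -1, 0, 0, 0, 0, 0, 0, -1]
  grip_force: 15

```text
time_s: 5.25
tool_pos: [0.5801, -0.2383, 0.2902]
tool_rot: [179.9, -0.0, 75.2]
force: [-0.5, -0.5, 0.3]
grip_width: 0.0299
grasp_force: 0.0
```

>>> drive_tool:
  rows: [0, 0, 0, 0, 0, 0, -1, 0, 0, 0, 0, 0, 0, -1, 0, 0, 0, 0, 0, 0, -1, 0, 0, 0, 0, 0, 0, -1]

```text
time_s: 5.75
tool_pos: [0.5799, -0.2379, 0.2892]
tool_rot: [180.0, -0.0, 75.2]
force: [-1.0, 0.7, 4.5]
grip_width: 0.0116
grasp_force: 15.0
```

>>> drive_tool:
  rows: [0, 0.0127, 0.001, 0, 0, 0, -1, 0, 0.0124, 0.0028, 0, 0, 0, -1, 0, 0.0119, 0.0047, 0, 0, 0, -1, 0, 0.011, 0.0063, 0, 0, 0, -1, 0, 0.0099, 0.008, 0, 0, 0, -1]

```text
time_s: 6.38
tool_pos: [0.6357, -0.2531, 0.2644]
tool_rot: [-179.8, 0.0, 75.1]
force: [-6.0, 0.4, -1.0]
grip_width: 0.0113
grasp_force: 15.0
```

>>> drive_tool:
  rows: [0, 0.0087, 0.0094, 0, 0, 0, -1, 0, 0.0071, 0.0105, 0, 0, 0, -1, 0, 0, 0, 0, 0, 0, -1]

```text
time_s: 6.75
tool_pos: [0.6502, -0.2569, 0.2432]
tool_rot: [-179.7, 0.0, 75.1]
force: [-5.8, 0.2, -5.2]
grip_width: 0.0115
grasp_force: 15.0
```

```bash
python3 -c "
from h import *
o=get_obs();print(o['qpos'],o['force'],o['grip_width'])"
```

```text
[-15.97807713  40.36002425  52.06028024  86.72805473 -32.92947306
  69.51363614  26.42464158] [-5.76387115  0.19958532 -5.16792178] 0.011470932841409738
```

>>> drive_tool:
  rows: [0, 0.0055, 0.0115, 0, 0, 0, -1, 0, 0.0037, 0.0122, 0, 0, 0, -1, 0, 0.0017, 0.01, 0, 0, 0, -1, 0, 0, 0, 0, 0, 0, -1]

```text
time_s: 7.25
tool_pos: [0.6572, -0.2605, 0.2122]
tool_rot: [-179.2, -0.1, 75.0]
force: [-19.8, 5.0, 13.7]
grip_width: 0.011
grasp_force: 15.0
```

>>> drive_tool:
  rows: [0, 0, 0.003, 0, 0, 0, -1, 0, 0, 0, 0, 0, 0, -1]

```text
time_s: 7.5
tool_pos: [0.657, -0.2607, 0.2106]
tool_rot: [-179.2, -0.1, 75.0]
force: [-21.8, 5.9, 19.5]
grip_width: 0.0114
grasp_force: 15.0
```

>>> drive_tool:
  rows: [0, -0.003, -0.002, 0, 0, 0, 0.1, 0, 0, 0, 0, 0, 0, 0.1, 0, 0, 0, 0, 0, 0, 0.1, 0, 0, 0, 0, 0, 0, 0.1, 0, 0, -0.05, 0, 0, 0, 0.1]

```text
time_s: 8.12
tool_pos: [0.6581, -0.257, 0.2575]
tool_rot: [-179.6, -0.1, 75.2]
force: [0.1, 0.6, 0.4]
grip_width: 0.0466
grasp_force: 0.0
```

>>> drive_tool:
  rows: [0, -0.02, -0.05, 0, 0, 0, 1, 0, -0.02, -0.03, 0, 0, -0.174, 1, 0, -0.02, 0, 0, 0, -0.174, 1, 0, 0, 0, 0, 0, -0.174, 1, 0, 0, 0, 0, 0, -0.174, 1]

```text
time_s: 8.75
tool_pos: [0.6003, -0.2465, 0.3418]
tool_rot: [179.9, 0.0, 115.4]
force: [-0.2, 0.3, 0.4]
grip_width: 0.0852
grasp_force: 0.0
```

>>> drive_tool:
  rows: [0, 0, 0, 0, 0, -0.174, 1, 0, 0, 0, 0, 0, -0.174, 1, 0, 0, 0, 0, 0, -0.174, 1, 0, 0, 0, 0, 0, -0.174, 1, 0, 0, 0, 0, 0, -0.174, 1]

```text
time_s: 9.38
tool_pos: [0.6004, -0.2467, 0.3416]
tool_rot: [180.0, 0.1, 165.2]
force: [-0.1, 0.3, -0.0]
grip_width: 0.087
grasp_force: 0.0
```

```bash
python3 - <<'E'
from h import *
c=shot('wrist'); cv2.imwrite('pics/w3.png',c['color']); print(pose().round(4), get_obs()['qpos'],get_obs()['force'])
import pickle; pickle.dump(c,open('w3.pkl','wb'))
E
```

```text
[[-9.682e-01  2.502e-01  1.300e-03  6.004e-01]
 [ 2.502e-01  9.682e-01 -0.000e+00 -2.468e-01]
 [-1.300e-03  3.000e-04 -1.000e+00  3.417e-01]
 [ 0.000e+00  0.000e+00  0.000e+00  1.000e+00]] [-10.56220425  23.67424663  39.82921742  89.30601619 -15.66799438
  72.64165213 107.08560649] [-0.24886134  0.15019839 -0.05173564]
```

View pics/w3.png

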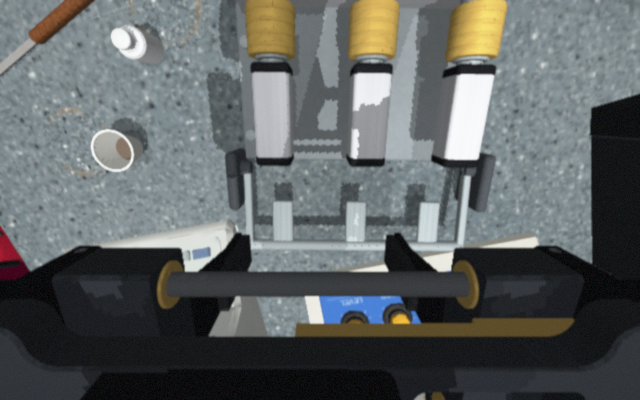

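```bash
cat >> h.py <<'E'
B=np.array([.4344,-.1564]); OUT=np.array([.9668,-.2558]); YM=np.array([-.2558,-.9668])
def mf(p): d=np.array(p[:2])-B; return round(float(d@OUT),4),round(float(d@YM),4)
def fm(o,y): return B+o*OUT+y*YM
def delta(xy,z):
    T=pose(); return (T[:3,:3].T@(np.array([*xy,z])-T[:3,3])).round(4)
E
python3 - <<'E'
from h import *
import pickle
w=pickle.load(open('w3.pkl','rb'))
for n,u,v,z in [('a',275,160,.09),('b',366,160,.09),('c',456,160,.09),('a0',272,66,.09),('b0',374,66,.09),('c0',471,66,.09),('sa',270,55,.092),('sb',374,55,.092),('sc',474,57,.092),('barL',250,245,.046),('barR',466,245,.046)]: print(n,mf(onz(w,u,v,z)))
t=shot('top')
im=t['color']; cv2.imwrite('pics/t3.png',cv2.resize(im[150:270,190:430],None,fx=3,fy=3,interpolation=cv2.INTER_CUBIC))
for y in(-.08,0,.08): print(y,fm(.037,y),delta(fm(.037,y),.3))
E
```

```text
a (0.1369, 0.0808)
b (0.1369, 0.0042)
c (0.1368, -0.0716)
a0 (0.065, 0.0799)
b0 (0.065, 0.0019)
c0 (0.0649, -0.0724)
sa (0.0578, 0.0807)
sb (0.0578, 0.0027)
sc (0.0591, -0.0726)
barL (0.2372, 0.1194)
barR (0.2371, -0.1188)
-0.08 [ 0.4906356 -0.0885206] [0.1472 0.1243 0.0415]
0 [ 0.4701716 -0.1658646] [0.1468 0.0443 0.0415]
0.08 [ 0.4497076 -0.2432086] [ 0.1464 -0.0357  0.0415]
```

>>> drive_tool:
  rows: [0.037, 0.031, 0, 0, 0, 0, 0.35, 0.037, 0.031, 0, 0, 0, 0, 0.35, 0.037, 0.031, 0, 0, 0, 0, 0.35, 0.036, 0.031, 0, 0, 0, 0, 0.35, 0, 0, 0.03, 0, 0, 0, 0.35]

```text
time_s: 10.1
tool_pos: [0.4905, -0.0856, 0.3132]
tool_rot: [179.7, 0.3, 165.0]
force: [0.6, 0.1, 1.6]
grip_width: 0.0595
grasp_force: 0.0
```

>>> drive_tool:
  rows: [0, 0, 0.04, 0, 0, 0, 0.35, 0, 0, 0.033, 0, 0, 0, 0.35, 0, 0, 0, 0, 0, 0, -1, 0, 0, 0, 0, 0, 0, -1, 0, 0, 0, 0, 0, 0, -1]
  grip_force: 35

```text
time_s: 10.72
tool_pos: [0.4911, -0.0902, 0.2399]
tool_rot: [-179.9, 0.2, 164.8]
force: [0.1, -0.7, -0.0]
grip_width: 0.0374
grasp_force: 35.0
```

>>> drive_tool:
  rows: [0, 0, 0, 0, 0, 0, -1, 0, 0, 0, 0, 0, 0, -1]

```text
time_s: 10.98
tool_pos: [0.491, -0.0902, 0.2399]
tool_rot: [-180.0, 0.2, 164.8]
force: [-1.4, -5.4, 5.2]
grip_width: 0.0377
grasp_force: 35.0
```

View pics/t3.png

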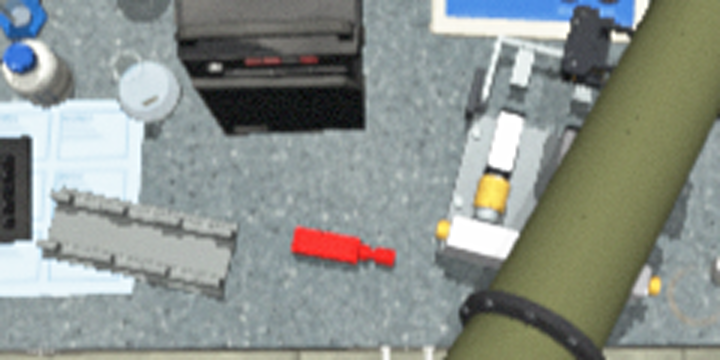

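The picture shows the rack still at its first place. The fingers are on sleeve c (opening 37.7 mm), so I'll draw it back.

>>> drive_tool:
  rows: [0.005, 0, 0, 0, 0, 0, -1, 0.005, 0, 0, 0, 0, 0, -1, 0.005, 0, 0, 0, 0, 0, -1, 0.002, 0, 0, 0, 0, 0, -1, 0, 0, 0, 0, 0, 0, -1]

```text
time_s: 11.6
tool_pos: [0.4764, -0.0862, 0.2399]
tool_rot: [-180.0, 0.6, 164.8]
force: [8.5, -7.3, -6.0]
grip_width: 0.0377
grasp_force: 35.0
```

>>> drive_tool:
  rows: [0, 0, 0, 0, 0, 0, -1, 0, 0, 0, 0, 0, 0, -1, 0, 0, 0, 0, 0, 0, -1, 0, 0, 0, 0, 0, 0, -1]

```text
time_s: 12.1
tool_pos: [0.4766, -0.0862, 0.2399]
tool_rot: [-179.9, 0.6, 164.8]
force: [8.3, -8.4, -6.5]
grip_width: 0.0377
grasp_force: 35.0
```

```bash
python3 - <<'E'
from h import *
print(mf(pose()[:3,3]))
c=shot('wrist'); cv2.imwrite('pics/w4.png',c['color'])
E
```

```text
(0.0228, -0.0787)
```

View pics/w4.png

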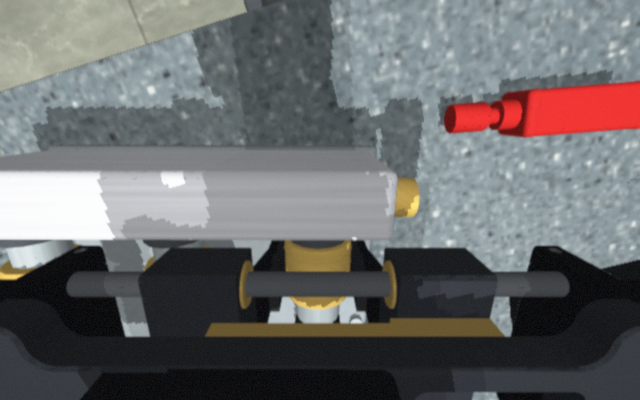

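>>> drive_tool:
  rows: [0.003, 0, 0, 0, 0, 0, -1, 0, 0, 0, 0, 0, 0, -1, 0, 0, 0, 0, 0, 0, -1, 0, 0, 0, 0, 0, 0, -1, 0, 0, 0, 0, 0, 0, -1]

```text
time_s: 12.78
tool_pos: [0.4741, -0.0855, 0.24]
tool_rot: [-179.9, 0.7, 164.8]
force: [11.2, -8.1, -8.8]
grip_width: 0.0382
grasp_force: 35.0
```

>>> drive_tool:
  rows: [0, 0, 0, 0, 0, 0, -1, 0, 0, 0, 0, 0, 0, 0.35, 0, 0, 0, 0, 0, 0, 0.35, 0, 0, 0, 0, 0, 0, 0.35, 0, 0, -0.05, 0, 0, 0, 0.35]

```text
time_s: 13.4
tool_pos: [0.47, -0.0828, 0.2863]
tool_rot: [-179.8, -0.3, 164.9]
force: [0.4, 0.3, 1.3]
grip_width: 0.0579
grasp_force: 0.0
```

```bash
python3 - <<'E'
from h import *
print(mf(pose()[:3,3]),delta(fm(.110,-.079),.239))
E
```

```text
(0.0156, -0.0803) [-0.0946 -0.0007  0.0468]
```

>>> drive_tool:
  rows: [-0.05, 0, -0.02, 0, 0, 0, 0.35, -0.045, -0.001, 0, 0, 0, 0, 0.35, 0, 0, 0, 0, 0, 0, 0.35, 0, 0, 0, 0, 0, 0, 0.35]

```text
time_s: 13.9
tool_pos: [0.5619, -0.1091, 0.3076]
tool_rot: [-180.0, -0.1, 164.9]
force: [0.8, 0.4, -0.2]
grip_width: 0.0586
grasp_force: 0.0
```

```bash
python3 - <<'E'
from h import *
c=shot('wrist'); cv2.imwrite('pics/w5.png',c['color']); print(mf(pose()[:3,3]))
for v in range(0,260,20): print(v,mf(onz(c,317,v,.09)),end=' ')
E
```

```text
(0.1109, -0.0783)
0 (-0.0397, -0.0786) 20 (-0.029, -0.0785) 40 (-0.0179, -0.0785) 60 (-0.0064, -0.0784) 80 (0.0056, -0.0783) 100 (0.018, -0.0782) 120 (0.031, -0.0782) 140 (0.0445, -0.0781) 160 (0.0586, -0.078) 180 (0.0733, -0.0779) 200 (0.0886, -0.0778) 220 (0.1047, -0.0777) 240 (0.1214, -0.0776)
```

View pics/w5.png

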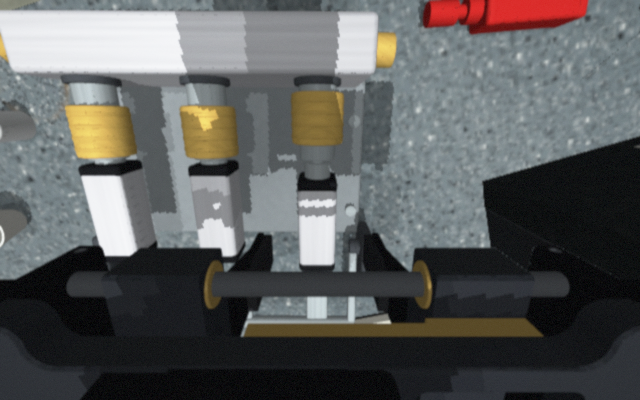

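The picture shows cartridge c popped out at (317,220) with its sleeve held back. The fingers straddle it centrally, so I'll grasp it and pull.

>>> drive_tool:
  rows: [0, 0, 0.035, 0, 0, 0, 0.35, 0, 0, 0.033, 0, 0, 0, 0.35, 0, 0, 0, 0, 0, 0, -1, 0, 0, 0, 0, 0, 0, -1, 0, 0, 0, 0, 0, 0, -1]
  grip_force: 40

```text
time_s: 14.58
tool_pos: [0.5631, -0.1094, 0.2421]
tool_rot: [179.9, 0.2, 164.9]
force: [-0.1, -0.6, 0.6]
grip_width: 0.0366
grasp_force: 0.0
```

>>> drive_tool:
  rows: [0, 0, 0, 0, 0, 0, -1, 0, 0, 0, 0, 0, 0, -1, -0.01, 0, 0, 0, 0, 0, -1, -0.015, 0, 0, 0, 0, 0, -1, -0.015, 0, 0, 0, 0, 0, -1]

```text
time_s: 15.2
tool_pos: [0.6012, -0.1195, 0.2397]
tool_rot: [180.0, -0.1, 164.9]
force: [0.8, 0.2, -1.1]
grip_width: 0.0296
grasp_force: 40.0
```

>>> drive_tool:
  rows: [-0.015, 0, 0, 0, 0, 0, -1, -0.005, 0, 0, 0, 0, 0, -1, 0, 0, 0, 0, 0, 0, -1, 0, 0, -0.03, 0, 0, 0, -1, 0, 0, -0.04, 0, 0, 0, -1]

```text
time_s: 15.82
tool_pos: [0.6195, -0.1245, 0.3098]
tool_rot: [-180.0, -0.2, 164.9]
force: [0.4, -0.8, -1.0]
grip_width: 0.0294
grasp_force: 40.0
```

```bash
python3 - <<'E'
from h import *
import pickle
print(mf(pose()[:3,3]),get_obs()['qpos'])
c=shot('wrist'); cv2.imwrite('pics/w6.png',c['color'])
# rack check
t=shot('top'); pickle.dump(t,open('t6.pkl','wb')); cv2.imwrite('pics/t6.png',cv2.resize(t['color'][195:260,190:290],None,fx=5,fy=5,interpolation=cv2.INTER_CUBIC))
a=cv2.imread('pics/top0.png')[195:260,190:290].astype(int); print('diff',np.abs(a-t['color'][195:260,190:290]).mean())
E
```

```text
(0.1708, -0.0782) [-21.88794379  22.99772282  39.07736804  93.78930171 -15.28813865
  68.89178033  95.4443701 ]
diff 4.650051282051282
```

View pics/w6.png

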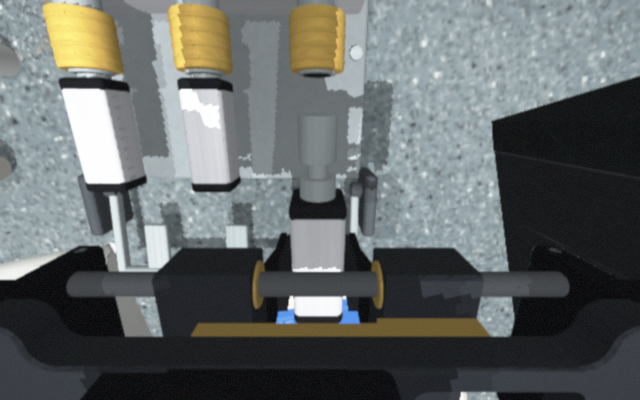

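Cartridge c is held (nose at (318,140)) and its sleeve is forward at (317,40). Next I'll check numerically whether the rack has moved.

```bash
python3 - <<'E'
from h import *
import pickle
t=pickle.load(open('t6.pkl','rb'))['color'];a=cv2.imread('pics/top0.png')
g=lambda i:cv2.cvtColor(i,cv2.COLOR_BGR2GRAY)
tmpl=g(a)[205:255,200:275]
r=cv2.matchTemplate(g(t)[185:270,150:320],tmpl,cv2.TM_CCOEFF_NORMED); print(cv2.minMaxLoc(r), 'no move =(50,20)')
d=np.abs(a.astype(int)-t).max(2); print((d[195:260,190:290]>40).sum())
print('rack rgb',a[228:236,228:245].reshape(-1,3).mean(0),'table',a[240:255,280:300].reshape(-1,3).mean(0))
hsv=cv2.cvtColor(a,cv2.COLOR_BGR2HSV); print(hsv[228:236,228:245].reshape(-1,3).mean(0),hsv[240:255,280:300].reshape(-1,3).mean(0))
E
```

```text
(-0.3559879958629608, 0.997994601726532, (13, 33), (50, 20)) no move =(50,20)
0
rack rgb [171.34558824 175.46323529 170.26470588] table [151.77666667 150.5        138.26333333]
[ 66.00735294   7.76470588 175.46323529] [ 92.55333333  23.11       152.        ]
```

>>> drive_tool:
  rows: [0.045, 0.014, -0.028, 0, 0, 0, -1, 0.045, 0.014, -0.028, 0, 0, 0, -1, 0.045, 0.014, -0.028, 0, 0, 0, -1, 0.045, 0.014, -0.028, 0, 0, 0, -1, 0, 0, 0, 0, 0, 0, -1]

```text
time_s: 16.55
tool_pos: [0.4595, -0.0224, 0.424]
tool_rot: [179.7, 0.1, 165.2]
force: [0.0, 0.1, -1.0]
grip_width: 0.0295
grasp_force: 40.0
```

>>> drive_tool:
  rows: [0.0176, 0.0574, 0, 0, 0, 0, -1, 0.0176, 0.0574, 0, 0, 0, 0, -1, 0.0176, 0.0574, 0, 0, 0, 0, -1, 0.0176, 0.0574, 0, 0, 0, 0, -1, 0.0176, 0.0574, 0, 0, 0, 0, -1]

```text
time_s: 17.18
tool_pos: [0.4517, 0.2773, 0.4205]
tool_rot: [-179.9, -0.0, 164.8]
force: [1.1, -0.7, -1.5]
grip_width: 0.0295
grasp_force: 40.0
```

>>> drive_tool:
  rows: [-0.019, 0.026, 0, 0, 0, -0.026, -1, -0.019, 0.026, 0, 0, 0, -0.026, -1, 0, 0, 0, 0, 0, 0, -1, 0, 0, 0, 0, 0, 0, -1]

```text
time_s: 17.68
tool_pos: [0.5013, 0.3162, 0.4207]
tool_rot: [-179.8, -0.1, 167.8]
force: [-0.4, -0.2, -0.9]
grip_width: 0.0298
grasp_force: 40.0
```

```bash
python3 - <<'E'
from h import *
import pickle
c=shot('wrist'); cv2.imwrite('pics/w7.png',c['color']); pickle.dump(c,open('w7.pkl','wb')); print(pose().round(4),get_obs()['qpos'],get_obs()['grip_width'])
E
```

```text
[[-0.9774  0.2115 -0.0014  0.501 ]
 [ 0.2115  0.9774 -0.0014  0.316 ]
 [ 0.0011 -0.0017 -1.      0.4213]
 [ 0.      0.      0.      1.    ]] [-52.25826662  11.07863677  20.17717601  91.02065036  -3.85080819
  78.70374028  46.12457727] 0.02989335162526965
```

View pics/w7.png

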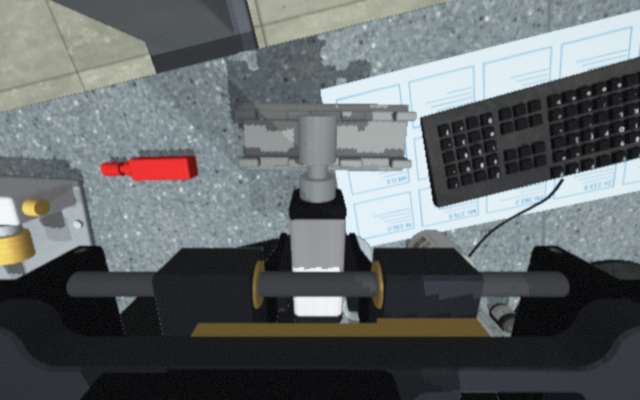

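The rack spans about (240-415, 103-170) in this view, square to the image. One magnified crop will give me the posts.

```bash
python3 - <<'E'
import cv2,pickle
c=pickle.load(open('w7.pkl','rb'))['color']
cv2.imwrite('pics/c7.png',cv2.resize(c[95:180,230:425],None,fx=4,fy=4,interpolation=cv2.INTER_CUBIC))
E
```

```text
(no output)
```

View pics/c7.png

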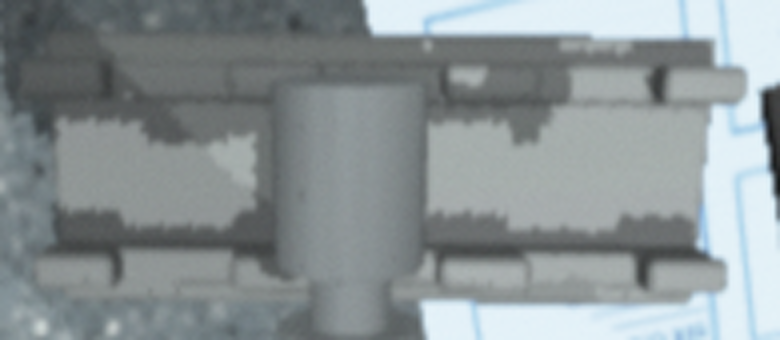

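```bash
python3 - <<'E'
from h import *
import pickle
w=pickle.load(open('w7.pkl','rb'))
P=lambda u,v,z=.043: onz(w,230+u/4,95+v/4,z)[:2]
n1,n2,f1,f2=P(18,80),P(745,83),P(38,270),P(725,274)
print(n1,n2,f1,f2,'len',np.linalg.norm(n2-n1),np.linalg.norm(f2-f1))
nm=(n1+n2)/2; fm_=(f1+f2)/2; print('gap',np.linalg.norm(fm_-nm))
ctr=(nm+fm_)/2; y=(n2-n1)/np.linalg.norm(n2-n1)+(f2-f1)/np.linalg.norm(f2-f1); y/=np.linalg.norm(y)
print('ctr',ctr,'ydir',y,'tool yaw',np.degrees(np.arctan2(y[1],y[0]))+90)
for s in(-1,0,1): print(s,ctr+s*.068*y)
# notch centres check
for uu,v in[(166.5,82),(600,83),(175,271),(588,272)]: print('notch',(P(uu,v)-ctr)@y)
E
```

```text
[0.39652008 0.23219841] [0.44516835 0.4524614 ] [0.45454483 0.22095868] [0.50318153 0.43960826] len 0.22557136402767722 0.22399368374725312
gap 0.059256367265201684
ctr [0.4498537  0.33630669] ydir [0.21640064 0.97630465] tool yaw 167.50228722971707
-1 [0.43513845 0.26991797]
0 [0.4498537  0.33630669]
1 [0.46456894 0.4026954 ]
notch -0.06709732681496677
notch 0.06743794101408458
notch -0.06691857300529508
notch 0.06771447750780878
```

>>> drive_tool:
  rows: [0.027, 0.0385, 0, 0, 0, 0.003, -1, 0.027, 0.0385, 0, 0, 0, 0.002, -1, 0, 0, 0.05, 0, 0, 0, -1, 0, 0, 0.05, 0, 0, 0, -1, 0, 0, 0.05, 0, 0, 0, -1]

```text
time_s: 18.35
tool_pos: [0.4641, 0.4029, 0.2714]
tool_rot: [179.9, 0.0, 167.6]
force: [0.4, 0.7, -1.3]
grip_width: 0.0294
grasp_force: 40.0
```

```bash
python3 - <<'E'
from h import *
d=delta((.4646,.4027),.206); print(d,pose().round(4)[:3,3],get_obs()['tool_rot'],get_obs()['grip_width'],get_obs()['qpos'].round(1))
t=shot('top')
for p in[(.3965,.2322),(.4452,.4525),(.4545,.2210),(.5032,.4396)]:
    u,v=proj(t,(*p,.043)); print('cropcb',(u-190)*4,(v-150)*4)
a=cv2.imread('pics/top0.png'); g=lambda i:cv2.cvtColor(i,cv2.COLOR_BGR2GRAY)
d=np.abs(a.astype(int)-t['color']).max(2); print((d[215:260,200:225]>40).sum(), cv2.minMaxLoc(cv2.matchTemplate(g(t['color'])[195:260,240:290],g(a)[215:250,255:275],cv2.TM_CCOEFF_NORMED)))
E
```

```text
[-0.0005 -0.0002  0.0654] [0.4641 0.4029 0.2714] [1.79942274e+02 1.96555099e-02 1.67556141e+02] 0.029398940119626276 [-56.8  19.9  16.2  97.9  -6.1  63.   38.8]
cropcb 291.84926837251055 373.9427810803752
cropcb 47.08601303706746 321.2032359616993
cropcb 306.04256951704156 309.0152111281915
cropcb 65.34254847786644 257.224636016256
997 (-0.24133256077766418, 0.9828286170959473, (3, 6), (15, 20))
```

>>> drive_tool:
  rows: [0, 0, 0.03, 0, 0, 0, -1, 0, 0, 0.015, 0, 0, 0, -1, 0, 0, 0.007, 0, 0, 0, -1, 0, 0, 0, 0, 0, 0, -1]

```text
time_s: 18.9
tool_pos: [0.4646, 0.4038, 0.2211]
tool_rot: [180.0, 0.0, 167.6]
force: [0.6, -0.5, -1.6]
grip_width: 0.0297
grasp_force: 40.0
```

>>> drive_tool:
  rows: [0, 0, 0.004, 0, 0, 0, -1, 0, 0, 0, 0, 0, 0, -1]

```text
time_s: 19.15
tool_pos: [0.4648, 0.404, 0.2172]
tool_rot: [179.9, 0.1, 167.6]
force: [1.3, 0.6, -0.5]
grip_width: 0.0298
grasp_force: 40.0
```

>>> drive_tool:
  rows: [0, 0, 0.004, 0, 0, 0, -1, 0, 0, 0, 0, 0, 0, -1]

```text
time_s: 19.4
tool_pos: [0.4643, 0.4044, 0.2145]
tool_rot: [179.9, -0.0, 167.6]
force: [-3.8, -0.5, 8.3]
grip_width: 0.0296
grasp_force: 40.0
```

```bash
python3 - <<'E'
from h import *
import pickle
w=shot('wrist'); pickle.dump(w,open('w8.pkl','wb')); t=shot('top'); pickle.dump(t,open('t8.pkl','wb'))
print(pose()[:3,3],get_obs()['force'],get_obs()['wrist_torque'])
W=cv2.resize(w['color'][80:310,180:460],None,fx=1.9,fy=1.9,interpolation=cv2.INTER_CUBIC)
s=shot('scene')['color'][130:240,170:300]; S=cv2.resize(s,(260,220),interpolation=cv2.INTER_CUBIC)
T=cv2.resize(t['color'][195:260,190:290],(260,169),interpolation=cv2.INTER_CUBIC)
o=np.zeros((437,800,3),np.uint8); o[:W.shape[0],:W.shape[1]]=W; o[:220,540:]=S; o[230:399,540:]=T
cv2.imwrite('pics/w8.png',o)
E
```

```text
[0.4642734  0.40441921 0.21454106] [-4.72380133 -1.93131945  9.27272385] [-0.43900022  0.65007348 -0.11551965]
```

View pics/w8.png

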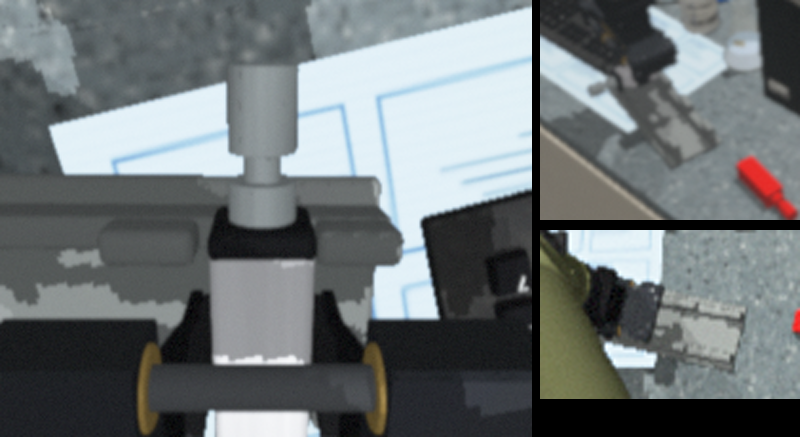

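The last picture shows the cartridge's front end over its notch: cartridge at columns 210-318, notch at 198-316. The cartridge is about 2.5-3 mm too far to world +y and is brushing the right-hand post. I'll raise, shift, and lower again.

>>> drive_tool:
  rows: [0, 0, -0.006, 0, 0, 0, -1, 0, -0.003, 0, 0, 0, 0, -1, 0, 0, 0, 0, 0, 0, -1, 0, 0, 0.006, 0, 0, 0, -1, 0, 0, 0, 0, 0, 0, -1]

```text
time_s: 20.18
tool_pos: [0.4638, 0.401, 0.2131]
tool_rot: [180.0, -0.0, 167.6]
force: [-2.4, -2.2, 7.0]
grip_width: 0.0298
grasp_force: 40.0
```

>>> drive_tool:
  rows: [0, 0, 0.004, 0, 0, 0, -1, 0, 0, 0, 0, 0, 0, -1]

```text
time_s: 20.42
tool_pos: [0.464, 0.4009, 0.213]
tool_rot: [180.0, -0.1, 167.6]
force: [-10.6, -7.2, 29.2]
grip_width: 0.0293
grasp_force: 40.0
```

```bash
python3 - <<'E'
from h import *
import pickle
w=pickle.load(open('w8.pkl','rb')); M=w['mount']; T=np.array(w['cam_to_world'])@np.linalg.inv(M)
def pt(x,y,z):
    u,v=proj(w,(T@[x,y,z,1])[:3]); return round((u-180)*1.9),round((v-80)*1.9)
for dz in(0,.004,.008): print(dz,'front top L/R',pt(.04,-.015,.149+dz),pt(.04,.015,.149+dz),'front bot',pt(.04,-.015,.179+dz),'nose tip top',pt(.084,0,.154+dz),'nose widths',pt(.08,-.01,.164+dz),pt(.08,.01,.164+dz))
P=lambda u,v,z:onz(w,180+u/1.9,80+v/1.9,z)[:2]
o=T[:3,3]; xt=T[:2,0]; yt=T[:2,1]
for n,u,v in[('Lpost l',98,242),('Lpost r',198,242),('Rpost l',316,242),('Rpost r',402,242),('post top edge',360,218),('post low edge',360,264)]:
    d=P(u,v,.043)-o[:2]; print(n,'x',d@xt,'y',d@yt)
E
```

```text
0 front top L/R (204, 238) (320, 238) front bot (214, 209) nose tip top (262, 60) nose widths (224, 77) (300, 77)
0.004 front top L/R (206, 233) (318, 233) front bot (215, 205) nose tip top (262, 60) nose widths (225, 76) (299, 76)
0.008 front top L/R (207, 229) (317, 229) front bot (216, 202) nose tip top (262, 60) nose widths (226, 76) (298, 76)
Lpost l x 0.031528520040403324 y -0.04986248263225107
Lpost r x 0.03150299024539298 y -0.019297313885398543
Rpost l x 0.03147284019703813 y 0.01679938470999585
Rpost r x 0.031450849438048045 y 0.04312749502696848
post top edge x 0.03908452607789374 y 0.029845964579337515
post low edge x 0.024281277825388546 y 0.030664435121331275
```

The widths in the wrist view put the cartridge about 8 mm low in the grip. Its underside is therefore at 26 mm, on the notch floors, so I'll relieve the force and release.

>>> drive_tool:
  rows: [0, 0.001, -0.0045, 0, 0, 0, -1, 0, 0, 0, 0, 0, 0, -1]

```text
time_s: 20.68
tool_pos: [0.4642, 0.4021, 0.2131]
tool_rot: [179.9, 0.0, 167.6]
force: [-1.0, -0.3, 5.7]
grip_width: 0.0291
grasp_force: 40.0
```

>>> drive_tool:
  rows: [0, 0, 0, 0, 0, 0, 0.3, 0, 0, 0, 0, 0, 0, 0.3, 0, 0, 0, 0, 0, 0, 0.3, 0, 0, -0.04, 0, 0, 0, 0.3, 0, 0, -0.05, 0, 0, 0, 0.3]

```text
time_s: 21.3
tool_pos: [0.4636, 0.4014, 0.3023]
tool_rot: [-179.8, -0.1, 167.6]
force: [0.8, 0.6, 0.1]
grip_width: 0.0564
grasp_force: 0.0
```

>>> drive_tool:
  rows: [0, 0, -0.05, 0, 0, 0, 0.3, 0, 0, -0.05, 0, 0, 0, 0.3, -0.02, -0.03, 0, 0, 0, 0, 0.3, -0.02, -0.03, 0, 0, 0, 0, 0.3, 0, 0, 0, 0, 0, 0, 0.3]

```text
time_s: 21.92
tool_pos: [0.492, 0.3308, 0.4032]
tool_rot: [-180.0, 0.1, 167.2]
force: [-0.0, 0.8, -0.3]
grip_width: 0.0565
grasp_force: 0.0
```

```bash
python3 - <<'E'
from h import *
import pickle
w=shot('wrist'); pickle.dump(w,open('w9.pkl','wb')); T=pose(); print(T.round(4),get_obs()['qpos'].round(1))
im=w['color']; g=cv2.cvtColor(im,cv2.COLOR_BGR2GRAY)
# expected placed cartridge
C=np.array([.4646,.401]); X=np.array([-.9765,.2155]); Y=np.array([.2155,.9765])
for n,a,b,z in[('body front top -y',.04,-.015,.056),('+y',.04,.015,.056),('back',-.04,-.015,.056),('nose tip',.084,0,.051)]:
    p=C+a*X+b*Y; print(n,np.round(proj(w,(*p,z)),1))
for v in range(90,240,6):
    print(v,' '.join('%3d'%x for x in g[v,340:450:3]))
E
```

```text
[[-9.759e-01  2.182e-01  1.000e-04  4.909e-01]
 [ 2.182e-01  9.759e-01  2.000e-04  3.331e-01]
 [-1.000e-04  2.000e-04 -1.000e+00  4.029e-01]
 [ 0.000e+00  0.000e+00  0.000e+00  1.000e+00]] [-53.5  11.6  19.5  92.5  -4.   76.6  43.9]
body front top -y [359.4 116.1]
+y [385.8 115.9]
back [356.8 184.7]
nose tip [373.8  74.3]
90 217 234 238 238 237 237 238 237 146 121 144 155 147 134 227 235 230 225 237 238 223 232 235 236 237 238 237 237 236 237 236 238 236 236 236 238 237
96 238 238 237 237 238 238 238 234 146 124 140 148 139 128 237 237 237 212 238 236 234 229 237 237 237 237 237 237 238 237 237 236 236 236 237 236 233
102 231 222 214 211 221 231 236 236 238 220 133 155 167 237 238 238 237 231 233 238 236 214 237 237 237 237 236 238 237 236 236 236 236 236 235 231 226
108 238 238 238 238 237 237 238 237 104 130 141 156 142 127 237 237 238 235 221 238 238 210 236 238 238 237 236 231 222 223 226 231 235 234 230 219 214
114 111 112 112 111 112 111 107  84 104 128 139 152 137 117 111 110 110 113 111 111 156 221 235 237 237 237 236 238 230 222 230 233 233 228 223 212 161
120  97  99  96  9
[... 2321 characters left out ...]
 238 238 239 238 238 238 238 237 229 238 237 214 238 238 237 190  25  61  61  63  61  60  59
216 238 237 217 237 239 238 238 238 238 238 238 238 238 238 238 238 238 238 238 238 238 235 211 237 238 202 237 237 238 237 210  73 105 173 186 210 218
222 238 238 232 230 238 238 238 238 238 238 238 238 236 233 227 220 223 229 233 233 228 223 214 236 239 210 236 237 237 237 237 237 236 233 230 231 232
228 238 238 238 217 238 239 238 238 238 235 237 228 224 229 234 235 233 227 226 227 231 232 227 234 238 228 233 238 237 238 238 238 237 238 237 223 223
234 238 237 238 220 237 238 238 230 181 180  97  22 140 237 235 228 232 232 231 222 218 197 223 223 237 236 216 233 226 220 223 231 234 236 236 237 237
```

Cartridge c lies seated where predicted (body columns 359-385, rows 117-182). Next is coupling b.

>>> drive_tool:
  rows: [-0.0098, -0.0547, 0, 0, 0, 0.042, 0.35, -0.012, -0.0547, 0, 0, 0, 0, 0.35, -0.012, -0.0547, 0, 0, 0, 0, 0.35, -0.012, -0.0547, 0, 0, 0, 0, 0.35, -0.012, -0.0547, 0, 0, 0, 0, 0.35]

```text
time_s: 22.6
tool_pos: [0.4781, 0.0549, 0.4029]
tool_rot: [180.0, 0.0, 165.3]
force: [1.0, 0.1, 0.8]
grip_width: 0.0589
grasp_force: 0.0
```

>>> drive_tool:
  rows: [-0.012, -0.0547, 0.02, 0, 0, 0, 0.35, -0.012, -0.0547, 0.02, 0, 0, 0, 0.35, -0.012, -0.0547, 0.02, 0, 0, 0, 0.35, -0.012, -0.0547, 0.02, 0, 0, 0, 0.35, 0, 0, 0, 0, 0, 0, 0.35]

```text
time_s: 23.22
tool_pos: [0.4677, -0.1718, 0.3217]
tool_rot: [-179.9, -0.1, 164.8]
force: [-0.3, 0.9, 0.1]
grip_width: 0.0587
grasp_force: 0.0
```

```bash
python3 - <<'E'
from h import *
print(delta(fm(.037,.0015),.239),get_obs()['tool_rot'],get_obs()['qpos'].round(1))
E
```

```text
[-0.001   0.0051  0.0827] [-1.79863190e+02 -1.13257567e-01  1.64784317e+02] [-27.6   3.3  46.5 111.8  -2.5  66.1  94.6]
```

>>> drive_tool:
  rows: [-0.001, 0.005, 0.04, 0, 0, 0, 0.35, 0, 0, 0.043, 0, 0, 0, 0.35, 0, 0, 0, 0, 0, 0, -1, 0, 0, 0, 0, 0, 0, -1, 0, 0, 0, 0, 0, 0, -1]
  grip_force: 35

```text
time_s: 23.85
tool_pos: [0.4706, -0.1669, 0.241]
tool_rot: [-179.7, 0.1, 165.1]
force: [-0.4, -5.5, -8.3]
grip_width: 0.0376
grasp_force: 35.0
```

>>> drive_tool:
  rows: [0, 0, 0, 0, 0, 0, -1, 0, 0, 0, 0, 0, 0, -1, 0, 0, 0, 0, 0, 0, -1]

```text
time_s: 24.22
tool_pos: [0.4706, -0.167, 0.241]
tool_rot: [-179.8, 0.2, 165.1]
force: [-1.4, -8.9, -8.7]
grip_width: 0.0371
grasp_force: 35.0
```

>>> drive_tool:
  rows: [0.005, 0, 0, 0, 0, 0, -1, 0.005, 0, 0, 0, 0, 0, -1, 0.005, 0, 0, 0, 0, 0, -1, 0.005, 0, 0, 0, 0, 0, -1, 0, 0, 0, 0, 0, 0, -1]

```text
time_s: 24.85
tool_pos: [0.4535, -0.1621, 0.2411]
tool_rot: [-179.7, 0.7, 165.1]
force: [11.6, -13.5, -23.9]
grip_width: 0.0376
grasp_force: 35.0
```

>>> drive_tool:
  rows: [0, 0, 0, 0, 0, 0, -1, 0, 0, 0, 0, 0, 0, -1, 0, 0, 0, 0, 0, 0, -1, 0, 0, 0, 0, 0, 0, -1, 0, 0, 0, 0, 0, 0, -1]

```text
time_s: 25.48
tool_pos: [0.4536, -0.1621, 0.2411]
tool_rot: [-179.7, 0.7, 165.1]
force: [11.7, -12.9, -22.4]
grip_width: 0.038
grasp_force: 35.0
```

>>> drive_tool:
  rows: [0, 0, 0, 0, 0, 0, 0.35, 0, 0, 0, 0, 0, 0, 0.35, 0, 0, 0, 0, 0, 0, 0.35, 0, 0, -0.05, 0, 0, 0, 0.35, -0.04, 0, -0.02, 0, 0, 0, 0.35]

```text
time_s: 26.1
tool_pos: [0.4899, -0.1695, 0.3141]
tool_rot: [179.6, 0.3, 165.2]
force: [0.4, 0.1, -0.0]
grip_width: 0.0587
grasp_force: 0.0
```

>>> drive_tool:
  rows: [-0.055, 0, 0, 0, 0, 0, 0.35, 0, 0, 0, 0, 0, 0, 0.35, 0, 0, 0, 0, 0, 0, 0.35]

```text
time_s: 26.48
tool_pos: [0.5431, -0.183, 0.3094]
tool_rot: [-180.0, -0.1, 165.2]
force: [-0.3, -0.4, 0.6]
grip_width: 0.0589
grasp_force: 0.0
```

```bash
python3 - <<'E'
from h import *
w=shot('wrist'); print(mf(pose()[:3,3]),delta(fm(.110,.001),.239),get_obs()['tool_rot'])
for o in(.07,.06): print('front edge pred',o,proj(w,(*fm(o,.001),.09)))
g=cv2.cvtColor(w['color'],cv2.COLOR_BGR2GRAY); c=int(round(proj(w,(*fm(.07,.001),.09))[0]))
print(g[100:270:4,c]); r=220; print(g[r,280:360:3])
E
```

```text
(0.1116, -0.0018) [ 0.0015 -0.0029  0.0708] [ 1.79967943e+02 -5.25970274e-02  1.65152368e+02]
front edge pred 0.07 (np.float64(313.82269522875083), np.float64(173.92735497616883))
front edge pred 0.06 (np.float64(313.76337924407346), np.float64(160.3474072409843))
[118 131 120 119 127 122 116 124 121 119 122 114 116 119 115 110 118 118
 116  98  19  24  96 150 149 237 222 152 152 244 246 245 245 244 244 244
 245 243 244 243 243  45  55]
[162 161 162 164 163 215 244 244 243 242 243 244 245 245 247 246 238 164
 164 162 160 164 167 165 164 164 165]
```

>>> drive_tool:
  rows: [0.0015, -0.0035, 0.035, 0, 0, 0, 0.35, 0, 0, 0.036, 0, 0, 0, 0.35, 0, 0, 0, 0, 0, 0, 0.35, 0, 0, 0, 0, 0, 0, -1, 0, 0, 0, 0, 0, 0, -1]
  grip_force: 40

```text
time_s: 27.15
tool_pos: [0.5418, -0.1864, 0.2409]
tool_rot: [179.9, 0.2, 165.2]
force: [-0.4, -0.1, -0.5]
grip_width: 0.0458
grasp_force: 0.0
```

>>> drive_tool:
  rows: [0, 0, 0, 0, 0, 0, -1, 0, 0, 0, 0, 0, 0, -1, 0, 0, 0, 0, 0, 0, -1]

```text
time_s: 27.52
tool_pos: [0.5416, -0.1864, 0.2394]
tool_rot: [-180.0, 0.1, 165.2]
force: [0.5, -0.7, 2.4]
grip_width: 0.0297
grasp_force: 40.0
```

>>> drive_tool:
  rows: [-0.012, 0, 0, 0, 0, 0, -1, -0.012, 0, 0, 0, 0, 0, -1, -0.012, 0, 0, 0, 0, 0, -1, -0.012, 0, 0, 0, 0, 0, -1, -0.012, 0, 0, 0, 0, 0, -1]

```text
time_s: 28.15
tool_pos: [0.6002, -0.2016, 0.2387]
tool_rot: [-180.0, 0.0, 165.2]
force: [0.1, -0.3, -1.7]
grip_width: 0.0299
grasp_force: 40.0
```

>>> drive_tool:
  rows: [0, 0, 0, 0, 0, 0, -1, 0, 0, -0.035, 0, 0, 0, -1, 0, 0, -0.035, 0, 0, 0, -1, 0, 0, 0, 0, 0, 0, -1]

```text
time_s: 28.65
tool_pos: [0.5998, -0.2024, 0.3119]
tool_rot: [180.0, 0.3, 165.2]
force: [0.1, -0.4, -1.1]
grip_width: 0.0298
grasp_force: 40.0
```

```bash
python3 - <<'E'
from h import *
import pickle
w=shot('wrist'); g=cv2.cvtColor(w['color'],cv2.COLOR_BGR2GRAY); print(pose()[:3,3],mf(pose()[:3,3]))
a=cv2.cvtColor(cv2.imread('pics/w6.png'),cv2.COLOR_BGR2GRAY)
print(g[100:250:4,318]);print(a[100:250:4,318]);print(g[205,280:356:3]);print(a[205,280:356:3])
t=shot('top'); b=cv2.cvtColor(cv2.imread('pics/top0.png'),cv2.COLOR_BGR2GRAY); t=cv2.cvtColor(t['color'],cv2.COLOR_BGR2GRAY)
print(cv2.minMaxLoc(cv2.matchTemplate(t[195:265,230:300],b[215:250,255:275],cv2.TM_CCOEFF_NORMED)),'no move (25,20)')
hsv=cv2.cvtColor(w['color'],cv2.COLOR_BGR2HSV); m=cv2.inRange(hsv,(15,90,60),(32,255,255)); m[230:]=0
n,l,s,ce=cv2.connectedComponentsWithStats(m)
for i in range(1,n):
    if s[i][4]>150: print('sleeve',s[i],mf(onz(w,*ce[i],.088)))
E
```

```text
[ 0.59926484 -0.20183164  0.30996128] (0.171, 0.0018)
[ 92  93  92  94 100 119 121 121 119 118 118 118 118 119 119 120 117 117
 120 118 115 115 121 120 118 120  87  19  17  24  29 149 150 151 149 150
 149 149]
[113 111 113 110 121 132 133 133 134 133 133 134 130 132 132 131 130 132
 131 135 112 132 133 132 133 132  20  26  23  24 144 166 167 167 167 166
 167 167]
[131 142 138 101  12  18  17  16  18  23  35  43  47  47  43  28  17  21
  12  18   9  19 110 133 137 134]
[131 135 141  97  22  24  21  24  20  17  25  23  23  20  25  21  24  20
  19  26  24  21  78  98 212 216]
(-0.25553014874458313, 0.994249701499939, (15, 13), (25, 20)) no move (25,20)
sleeve [ 169    0   64   68 3636] (0.0382, 0.078)
sleeve [ 290    0   56   68 3453] (0.0385, 0.002)
sleeve [ 403    0   65   69 3695] (0.0391, -0.0743)
```

>>> drive_tool:
  rows: [0.045, 0.035, -0.025, 0, 0, 0, -1, 0.045, 0.035, -0.025, 0, 0, 0, -1, 0.045, 0.035, -0.025, 0, 0, 0, -1, 0.045, 0.035, -0.025, 0, 0, 0, -1, 0.0153, 0.0511, 0, 0, 0, 0, -1]

```text
time_s: 29.38
tool_pos: [0.4574, 0.0335, 0.4104]
tool_rot: [179.7, 0.1, 165.2]
force: [1.1, 0.4, -1.6]
grip_width: 0.0297
grasp_force: 40.0
```

>>> drive_tool:
  rows: [0.0153, 0.0511, 0, 0, 0, 0, -1, 0.0153, 0.0511, 0, 0, 0, 0, -1, 0.0153, 0.0511, 0, 0, 0, 0, -1, 0.0153, 0.0511, 0, 0, 0, 0, -1, 0.0153, 0.0511, 0, 0, 0, -0.042, -1]

```text
time_s: 30.0
tool_pos: [0.45, 0.3013, 0.4072]
tool_rot: [-179.9, -0.1, 167.7]
force: [1.3, -0.8, -0.3]
grip_width: 0.0299
grasp_force: 40.0
```

>>> drive_tool:
  rows: [0, 0.03, 0, 0, 0, 0, -1, 0, 0, 0, 0, 0, 0, -1]

```text
time_s: 30.25
tool_pos: [0.456, 0.3318, 0.4064]
tool_rot: [-179.8, -0.1, 167.8]
force: [0.0, -0.9, -2.0]
grip_width: 0.0295
grasp_force: 40.0
```

```bash
python3 - <<'E'
from h import *
w=shot('wrist'); g=cv2.cvtColor(w['color'],cv2.COLOR_BGR2GRAY); print(pose()[:3,3],get_obs()['tool_rot'],delta((.4499,.3363),.25))
C=np.array([.4646,.401]); X=np.array([-.9765,.2155]); Y=np.array([.2155,.9765])
q=[np.round(proj(w,(*(C+a*X+b*Y),.056)),1) for a,b in((.03,-.015),(.03,.015),(.04,0),(-.04,0))]; print(q)
v=int(q[0][1]); u0=int(q[0][0]); print(v,u0-12,g[v,u0-12:u0+45:1])
u=int(q[2][0]);print(u,g[int(q[2][1])-16:int(q[3][1])+12:2,u])
E
```

```text
[0.45659299 0.32964395 0.40682374] [-1.79784065e+02 -8.96910330e-02  1.67678142e+02] [0.0077 0.0057 0.1568]
[array([364.2, 157.3]), array([389.2, 157.4]), array([377.3, 148.9]), array([373. , 212.6])]
157 352 [173 174 173 174 171 170 169 146 111  91 102 105 114 164 227 247 252 252
 253 252 252 252 252 252 252 252 252 252 252 252 252 252 253 252 252 252
 248 229 141 105 134 155 168 172 173 173 173 171 171 172 172 172 171 171
 169 170 169]
377 [144 151 162 149 149 174 223 227 166  39  45 101 244 253 253 253 253 253
 253 246 245 246 246 246 246 247 247 247 247 247 248 247 247 248 247 248
 248 244 138  40 114 232 238 238 230 226]
```

>>> drive_tool:
  rows: [0.0077, 0.0057, 0.05, 0, 0, 0, -1, 0, 0, 0.05, 0, 0, 0, -1, 0, 0, 0.05, 0, 0, 0, -1, 0, 0, 0, 0, 0, 0, -1]

```text
time_s: 30.8
tool_pos: [0.4493, 0.3334, 0.2549]
tool_rot: [-179.5, -0.3, 167.5]
force: [-0.2, -0.7, -0.2]
grip_width: 0.0297
grasp_force: 40.0
```

```bash
python3 - <<'E'
from h import *
print(delta((.4499,.3363),.222),get_obs()['tool_rot'],get_obs()['force'])
E
```

```text
[-0.0002  0.0032  0.0329] [-179.51003455   -0.29946702  167.46582205] [-0.19692391 -0.72537575 -0.22304204]
```

>>> drive_tool:
  rows: [0, 0.003, 0.015, 0, 0, 0, -1, 0, 0, 0.015, 0, 0, 0, -1, 0, 0, 0, 0, 0, 0, -1, 0, 0, 0.004, 0, 0, 0, -1, 0, 0, 0.004, 0, 0, 0, -1]

```text
time_s: 31.42
tool_pos: [0.4515, 0.3391, 0.2207]
tool_rot: [-180.0, -0.0, 167.6]
force: [-0.1, 0.6, -1.5]
grip_width: 0.0298
grasp_force: 40.0
```

>>> drive_tool:
  rows: [0, 0, 0.003, 0, 0, 0, -1, 0, 0, 0, 0, 0, 0, -1]

```text
time_s: 31.68
tool_pos: [0.4514, 0.3391, 0.2175]
tool_rot: [-180.0, -0.0, 167.6]
force: [0.3, -0.1, -0.5]
grip_width: 0.03
grasp_force: 40.0
```

>>> drive_tool:
  rows: [0.001, -0.003, 0, 0, 0, 0, -1, 0, 0, 0, 0, 0, 0, -1, 0, 0, 0.004, 0, 0, 0, -1, 0, 0, 0, 0, 0, 0, -1]

```text
time_s: 32.17
tool_pos: [0.4498, 0.3364, 0.2135]
tool_rot: [-180.0, -0.0, 167.6]
force: [-0.2, 0.4, -1.4]
grip_width: 0.0298
grasp_force: 40.0
```

>>> drive_tool:
  rows: [0, 0, 0.004, 0, 0, 0, -1, 0, 0, 0, 0, 0, 0, -1]

```text
time_s: 32.42
tool_pos: [0.4498, 0.3369, 0.2109]
tool_rot: [180.0, -0.0, 167.6]
force: [-3.8, -2.1, 7.6]
grip_width: 0.0299
grasp_force: 40.0
```

>>> drive_tool:
  rows: [0, 0, 0.003, 0, 0, 0, -1, 0, 0, 0, 0, 0, 0, -1]

```text
time_s: 32.67
tool_pos: [0.45, 0.3369, 0.2104]
tool_rot: [179.9, -0.1, 167.6]
force: [-10.1, -5.9, 25.5]
grip_width: 0.0298
grasp_force: 40.0
```

>>> drive_tool:
  rows: [0, 0, -0.004, 0, 0, 0, -1, 0, 0, 0, 0, 0, 0, -1, 0, 0, 0, 0, 0, 0, 0.3, 0, 0, 0, 0, 0, 0, 0.3, 0, 0, 0, 0, 0, 0, 0.3]

```text
time_s: 33.3
tool_pos: [0.45, 0.3365, 0.2107]
tool_rot: [-180.0, -0.0, 167.6]
force: [0.5, 0.3, -0.3]
grip_width: 0.0514
grasp_force: 0.0
```

>>> drive_tool:
  rows: [0, 0, -0.04, 0, 0, 0, 0.3, 0, 0, -0.05, 0, 0, 0, 0.3, 0, 0, -0.05, 0, 0, 0, 0.3, -0.03, 0, -0.05, 0, 0, 0, 0.3, 0, 0, 0, 0, 0, 0, 0.3]

```text
time_s: 33.92
tool_pos: [0.4821, 0.3291, 0.4057]
tool_rot: [179.6, 0.4, 167.4]
force: [0.2, -0.7, -0.2]
grip_width: 0.0566
grasp_force: 0.0
```

```bash
python3 - <<'E'
from h import *
import pickle
w=shot('wrist');pickle.dump(w,open('w10.pkl','wb')); g=cv2.cvtColor(w['color'],cv2.COLOR_BGR2GRAY); print(pose()[:3,3],get_obs()['tool_rot'])
X=np.array([-.9765,.2155]); Y=np.array([.2155,.9765])
for C in (np.array([.4646,.401]),np.array([.4499,.3366])):
    for z in(.056,.064):
        q=[np.round(proj(w,(*(C+a*X+b*Y),z)),1) for a,b in((.03,-.015),(.03,.015),(-.03,-.015),(-.03,.015),(.04,0),(-.04,0))]; print(z,*q)
        if z==.056: p=q
    for k in(0,2):
        v=int(p[k][1]); u0=int(p[k][0]); print('row',v,u0-8,g[v,u0-8:u0+36])
    u=int(p[4][0]); print('col',u,int(p[4][1])-12,g[int(p[4][1])-12:int(p[5][1])+12:2,u])
E
```

```text
[0.48049046 0.32949657 0.40281788] [1.79819266e+02 1.52661325e-01 1.67462089e+02]
0.056 [359.7 131.8] [385.4 131.7] [357.6 182.1] [382. 182.] [373.  122.9] [369.3 189.9]
0.064 [360.8 132.2] [387.1 132.2] [358.5 183.7] [383.5 183.6] [374.5 123. ] [370.6 191.7]
row 131 351 [150 158 141 115  98  92  93 101 104 116 145 171 187 195 196 194 196 194
 194 190 190 190 192 188 192 191 194 220 248 252 252 251 251 248 228 134
  89 126 151 168 174 172 172 173]
row 182 349 [148 148 145 137 132 130  83  55  86 137 202 234 246 248 247 246 246 246
 246 245 246 246 247 247 247 247 247 247 248 246 245 242 228 177 125 118
 138 161 165 166 166 166 160 162]
col 373 110 [154 154 156 156 154 156 121  40  33  48 157 196 198 196 197 197 203 224
 224 249 251 253 253 253 253 253 253 253 253 248 247 247 248 247 248 247
 247 217  69  42 192 237 238 237 237 235]
0.056 [302.9 131.6] [328.7 131.5] [303.8 182. ] [328.2 181.9] [315.7 122.6] [316.1 189.8]
0.064 [302.6 132. ] [329.  131.9] [303.5 183.6] [328.5 183.4] [315.8 122.8] [316.1 191.5]
row 131 294 [145 145 151 160 147 114  91 103 109 128 185 222 229 225 196 184 185 200
 225 231 232 231 234 236 231 215 226 232 233 233 233 224 176 137 118 110
  96  83  89 100 112 112 113 115]
row 182 295 [148 146 147 144 135 128 138 146 152 175 223 242 246 246 244 245 246 246
 245 246 246 247 248 249 248 248 248 248 249 247 245 240 221 164 143 133
 125 136 147 147 150 153 148 148]
col 315 110 [163 162 154 158 154 155 148  76  36  33 140 251 253 244 203 199 205 247
 253 253 253 253 253 253 253 253 253 253 249 247 247 247 246 247 247 247
 246 242 137  42  59 119 124 123 125 124]
```

Both parked cartridges measure as seated, with widths and ends as predicted. Next is coupling a.

>>> drive_tool:
  rows: [-0.0117, -0.0564, 0, 0, 0, 0.042, 0.35, -0.0117, -0.0564, 0, 0, 0, 0, 0.35, -0.0117, -0.0564, 0, 0, 0, 0, 0.35, -0.0117, -0.0564, 0, 0, 0, 0, 0.35, -0.0117, -0.0564, 0, 0, 0, 0, 0.35]

```text
time_s: 34.6
tool_pos: [0.4649, 0.0411, 0.3992]
tool_rot: [-179.9, -0.1, 165.2]
force: [0.1, -0.2, 0.1]
grip_width: 0.0586
grasp_force: 0.0
```

>>> drive_tool:
  rows: [-0.0117, -0.0564, 0.016, 0, 0, 0, 0.35, -0.0117, -0.0564, 0.016, 0, 0, 0, 0.35, -0.0117, -0.0564, 0.016, 0, 0, 0, 0.35, -0.0117, -0.0564, 0.016, 0, 0, 0, 0.35, -0.0117, -0.0564, 0.016, 0, 0, 0, 0.35]

```text
time_s: 35.22
tool_pos: [0.4495, -0.2457, 0.3192]
tool_rot: [179.9, -0.1, 165.3]
force: [0.6, -0.1, -1.2]
grip_width: 0.0588
grasp_force: 0.0
```

>>> drive_tool:
  rows: [0, 0, 0, 0, 0, 0, 0.35, 0, 0, 0, 0, 0, 0, 0.35]

```text
time_s: 35.48
tool_pos: [0.4501, -0.2441, 0.3196]
tool_rot: [180.0, -0.2, 165.2]
force: [0.7, 0.0, -1.1]
grip_width: 0.0588
grasp_force: 0.0
```

```bash
python3 - <<'E'
from h import *
print(delta((.4491,-.2457),.239),get_obs()['tool_rot'],get_obs()['qpos'].round(1))
E
```

```text
[ 0.0004 -0.0019  0.0806] [ 1.79981718e+02 -1.60744332e-01  1.65181398e+02] [-31.    7.7  60.9 110.4  -7.3  66.2 107.9]
```

>>> drive_tool:
  rows: [0, -0.0015, 0.04, 0, 0, 0, 0.35, 0, 0, 0.04, 0, 0, 0, 0.35, 0, 0, 0, 0, 0, 0, -1, 0, 0, 0, 0, 0, 0, -1, 0, 0, 0, 0, 0, 0, -1]
  grip_force: 35

```text
time_s: 36.1
tool_pos: [0.4512, -0.2459, 0.2426]
tool_rot: [179.8, 0.2, 165.2]
force: [-0.8, -1.1, 2.8]
grip_width: 0.0373
grasp_force: 35.0
```

>>> drive_tool:
  rows: [0, 0, 0, 0, 0, 0, -1, 0, 0, 0, 0, 0, 0, -1, 0, 0, 0, 0, 0, 0, -1]

```text
time_s: 36.48
tool_pos: [0.4513, -0.246, 0.2425]
tool_rot: [179.8, 0.1, 165.2]
force: [0.7, 4.6, 7.2]
grip_width: 0.0376
grasp_force: 35.0
```

>>> drive_tool:
  rows: [0.005, 0, 0, 0, 0, 0, -1, 0.005, 0, 0, 0, 0, 0, -1, 0.005, 0, 0, 0, 0, 0, -1, 0.004, 0, 0, 0, 0, 0, -1, 0, 0, 0, 0, 0, 0, -1]

```text
time_s: 37.1
tool_pos: [0.435, -0.2413, 0.2426]
tool_rot: [179.9, 0.6, 165.2]
force: [11.1, 0.2, -6.1]
grip_width: 0.0378
grasp_force: 35.0
```

>>> drive_tool:
  rows: [0, 0, 0, 0, 0, 0, -1, 0, 0, 0, 0, 0, 0, -1, 0, 0, 0, 0, 0, 0, -1, 0, 0, 0, 0, 0, 0, -1, 0, 0, 0, 0, 0, 0, -1]

```text
time_s: 37.72
tool_pos: [0.4353, -0.2413, 0.2426]
tool_rot: [180.0, 0.6, 165.2]
force: [11.1, 0.7, -5.2]
grip_width: 0.038
grasp_force: 35.0
```

>>> drive_tool:
  rows: [0, 0, 0, 0, 0, 0, 0.35, 0, 0, 0, 0, 0, 0, 0.35, 0, 0, 0, 0, 0, 0, 0.35, 0, 0, -0.05, 0, 0, 0, 0.35, -0.04, 0, -0.02, 0, 0, 0, 0.35]

```text
time_s: 38.35
tool_pos: [0.469, -0.2534, 0.3153]
tool_rot: [179.5, 0.4, 165.1]
force: [0.9, -0.1, 1.0]
grip_width: 0.0586
grasp_force: 0.0
```

>>> drive_tool:
  rows: [-0.053, 0, 0, 0, 0, 0, 0.35, 0, 0, 0, 0, 0, 0, 0.35, 0, 0, 0, 0, 0, 0, 0.35]

```text
time_s: 38.72
tool_pos: [0.5207, -0.2661, 0.3101]
tool_rot: [-179.9, -0.1, 165.1]
force: [-0.4, 0.4, -0.0]
grip_width: 0.0585
grasp_force: 0.0
```

```bash
python3 - <<'E'
from h import *
w=shot('wrist'); print(mf(pose()[:3,3]),delta(fm(.110,.0815),.239),get_obs()['tool_rot'],get_obs()['qpos'].round(1))
for o in(.07,.06): print('front edge pred',o,proj(w,(*fm(o,.0815),.09)))
g=cv2.cvtColor(w['color'],cv2.COLOR_BGR2GRAY); c=int(round(proj(w,(*fm(.07,.0815),.09))[0]))
print(g[140:270:4,c]); r=220; print(g[r,280:360:3])
E
```

```text
(0.1111, 0.0842) [0.001  0.0027 0.0716] [ 1.79999575e+02 -7.48353305e-02  1.65076858e+02] [-23.7  22.1  59.1 101.2 -20.3  68.4 116.2]
front edge pred 0.07 (np.float64(321.4798272488898), np.float64(174.5353785430605))
front edge pred 0.06 (np.float64(321.5164272325971), np.float64(161.02258475766985))
[120 115 115 118 115 107 115 116 116  84  21  25 108 147 147 223 232 146
 148 241 242 241 242 240 242 242 241 241 242 240 233  37  54]
[141 154 154 156 156 155 154 152 231 242 241 242 239 241 242 243 244 245
 243 210 156 163 157 157 159 160 159]
```

>>> drive_tool:
  rows: [0.001, 0.002, 0.035, 0, 0, 0, 0.35, 0, 0, 0.036, 0, 0, 0, 0.35, 0, 0, 0, 0, 0, 0, 0.35, 0, 0, 0, 0, 0, 0, -1, 0, 0, 0, 0, 0, 0, -1]
  grip_force: 40

```text
time_s: 39.4
tool_pos: [0.5215, -0.2639, 0.2418]
tool_rot: [180.0, 0.2, 165.2]
force: [-0.9, 0.4, 0.4]
grip_width: 0.0458
grasp_force: 0.0
```

>>> drive_tool:
  rows: [0, 0, 0, 0, 0, 0, -1, 0, 0, 0, 0, 0, 0, -1, 0, 0, 0, 0, 0, 0, -1]

```text
time_s: 39.78
tool_pos: [0.5214, -0.2637, 0.2404]
tool_rot: [-180.0, 0.1, 165.2]
force: [0.1, -1.3, 2.3]
grip_width: 0.0299
grasp_force: 40.0
```

>>> drive_tool:
  rows: [-0.012, 0, 0, 0, 0, 0, -1, -0.012, 0, 0, 0, 0, 0, -1, -0.012, 0, 0, 0, 0, 0, -1, -0.012, 0, 0, 0, 0, 0, -1, -0.012, 0, 0, 0, 0, 0, -1]

```text
time_s: 40.4
tool_pos: [0.5802, -0.2788, 0.2397]
tool_rot: [-180.0, 0.0, 165.2]
force: [0.1, -0.0, -2.0]
grip_width: 0.0297
grasp_force: 40.0
```

>>> drive_tool:
  rows: [0, 0, 0, 0, 0, 0, -1, 0, 0, -0.035, 0, 0, 0, -1, 0, 0, -0.035, 0, 0, 0, -1, 0, 0, 0, 0, 0, 0, -1]

```text
time_s: 40.9
tool_pos: [0.5795, -0.2798, 0.3129]
tool_rot: [-180.0, 0.3, 165.1]
force: [0.4, 0.6, -1.8]
grip_width: 0.0296
grasp_force: 40.0
```

```bash
python3 - <<'E'
from h import *
w=shot('wrist'); print(mf(pose()[:3,3]),pose()[:3,3],get_obs()['qpos'].round(1))
hsv=cv2.cvtColor(w['color'],cv2.COLOR_BGR2HSV); m=cv2.inRange(hsv,(15,90,60),(32,255,255)); m[230:]=0
n,l,s,ce=cv2.connectedComponentsWithStats(m)
for i in range(1,n):
    if s[i][4]>150: print('sleeve',s[i],mf(onz(w,*ce[i],.088)))
g=cv2.cvtColor(w['color'],cv2.COLOR_BGR2GRAY);print(g[160:250:4,318])
b=cv2.cvtColor(cv2.imread('pics/top0.png'),cv2.COLOR_BGR2GRAY); t=cv2.cvtColor(shot('top')['color'],cv2.COLOR_BGR2GRAY)
print(cv2.minMaxLoc(cv2.matchTemplate(t[195:265,230:300],b[215:250,258:275],cv2.TM_CCOEFF_NORMED)),'no move (28,20)')
E
```

```text
(0.1713, 0.0816) [ 0.57909894 -0.27910744  0.31091061] [-17.8  29.5  55.3  92.6 -25.3  71.3 117.3]
sleeve [ 291    0   55   67 3372] (0.0379, 0.082)
sleeve [ 403    0   65   69 3642] (0.0385, 0.0058)
sleeve [ 512    0   80   70 4162] (0.0393, -0.0708)
[118 117 117 119 118 100 118 120 120 119 117  16  19  22  18 129 150 150
 150 149 150 152 153]
(-0.2987625300884247, 0.9934832453727722, (37, 12), (28, 20)) no move (28,20)
```

>>> drive_tool:
  rows: [0.0347, 0.0382, -0.02, 0, 0, 0, -1, 0.0347, 0.0382, -0.02, 0, 0, 0, -1, 0.0347, 0.0382, -0.02, 0, 0, 0, -1, 0.0347, 0.0382, -0.02, 0, 0, 0, -1, 0.0347, 0.0382, -0.02, 0, 0, 0, -1]

```text
time_s: 41.62
tool_pos: [0.4587, -0.0476, 0.4088]
tool_rot: [-180.0, -0.1, 165.3]
force: [0.4, 1.7, -1.8]
grip_width: 0.03
grasp_force: 40.0
```

>>> drive_tool:
  rows: [0.02, 0.0558, 0, 0, 0, 0, -1, 0.02, 0.0558, 0, 0, 0, 0, -1, 0.02, 0.0558, 0, 0, 0, 0, -1, 0.02, 0.0558, 0, 0, 0, 0, -1, 0.012, 0.0558, 0, 0, 0, -0.042, -1]

```text
time_s: 42.25
tool_pos: [0.4416, 0.2454, 0.4085]
tool_rot: [-179.9, -0.1, 167.7]
force: [1.6, -0.2, -1.1]
grip_width: 0.0299
grasp_force: 40.0
```

>>> drive_tool:
  rows: [0, 0.0, 0, 0, 0, 0, -1, 0, 0, 0, 0, 0, 0, -1, 0, 0, 0, 0, 0, 0, -1]

```text
time_s: 42.62
tool_pos: [0.443, 0.2418, 0.4094]
tool_rot: [-180.0, -0.0, 167.4]
force: [0.5, -0.3, -1.5]
grip_width: 0.03
grasp_force: 40.0
```

```bash
cat > rk.py <<'E'
from h import *
w=shot('wrist'); g=cv2.cvtColor(w['color'],cv2.COLOR_BGR2GRAY); print(pose()[:3,3],get_obs()['tool_rot'],delta((.4351,.2699),.25))
X=np.array([-.9765,.2155]); Y=np.array([.2155,.9765])
for C in (np.array([.4646,.401]),np.array([.4499,.3366])):
    q=[np.round(proj(w,(*(C+a*X+b*Y),.056)),1) for a,b in((.03,-.015),(.03,.015),(.04,0),(-.04,0))]; print(*q)
    v=int(q[0][1]); r=g[v]; u0=int(q[0][0]); L=r[u0-25:u0+50].astype(int); k=np.where(L>180)[0]+u0-25; print('white cols',k.min() if len(k) else 0,k.max() if len(k) else 0, L[::3])
E
python3 rk.py
```

```text
[0.4430453  0.24189198 0.40970305] [ 1.79992798e+02 -2.92426916e-02  1.67431941e+02] [0.0138 0.0256 0.1597]
[438.6 150.4] [463.6 150.4] [452.3 141.9] [443.4 205.9]
white cols 440 463 [168 165 167 166 164 164 135 101 101 206 249 250 248 248 249 249 248 174
 164 163 161 162 161 156  65]
[383.6 150.2] [408.6 150.1] [396.8 141.6] [391.6 205.7]
white cols 385 407 [173 170 172 170 168 168 146  96 103 214 244 243 242 241 241 242 235 128
 169 168 165 166 166 162 155]
```

Both parked cartridges are where predicted, so the rack hasn't moved. I'll lower cartridge a.

>>> drive_tool:
  rows: [0.0138, 0.0256, 0.05, 0, 0, 0, -1, 0, 0, 0.05, 0, 0, 0, -1, 0, 0, 0.05, 0, 0, 0, -1, 0, 0, 0.02, 0, 0, 0, -1, 0, 0, 0, 0, 0, 0, -1]

```text
time_s: 43.3
tool_pos: [0.4343, 0.2702, 0.2387]
tool_rot: [-179.8, -0.1, 167.5]
force: [0.0, 0.3, -1.4]
grip_width: 0.0296
grasp_force: 40.0
```

>>> drive_tool:
  rows: [0, 0, 0, 0, 0, 0, -1, 0, 0, 0, 0, 0, 0, -1]

```text
time_s: 43.55
tool_pos: [0.4355, 0.2717, 0.2414]
tool_rot: [179.8, 0.1, 167.6]
force: [-0.2, -0.8, -1.9]
grip_width: 0.0298
grasp_force: 40.0
```

```bash
python3 - <<'E'
from h import *
print(delta((.4351,.2699),.220),get_obs()['tool_rot'],get_obs()['force'])
E
```

```text
[-0.     -0.0019  0.0214] [1.79843734e+02 7.71926149e-02 1.67562547e+02] [-0.15845026 -0.77232226 -1.87366818]
```

>>> drive_tool:
  rows: [0, -0.002, 0.012, 0, 0, 0, -1, 0, 0, 0.01, 0, 0, 0, -1, 0, 0, 0, 0, 0, 0, -1]

```text
time_s: 43.92
tool_pos: [0.4338, 0.2692, 0.2166]
tool_rot: [-179.9, -0.1, 167.6]
force: [-0.2, -0.5, -1.3]
grip_width: 0.03
grasp_force: 40.0
```

>>> drive_tool:
  rows: [0, 0, 0.006, 0, 0, 0, -1, 0, 0, 0.002, 0, 0, 0, -1, 0, 0, 0.002, 0, 0, 0, -1, 0, 0, 0, 0, 0, 0, -1]

```text
time_s: 44.42
tool_pos: [0.4345, 0.2697, 0.2116]
tool_rot: [180.0, -0.3, 167.6]
force: [-13.6, -7.4, 36.0]
grip_width: 0.0298
grasp_force: 40.0
```

>>> drive_tool:
  rows: [0, 0, -0.005, 0, 0, 0, -1, 0, 0, 0, 0, 0, 0, -1, 0, 0, 0, 0, 0, 0, 0.3, 0, 0, 0, 0, 0, 0, 0.3, 0, 0, 0, 0, 0, 0, 0.3]

```text
time_s: 45.05
tool_pos: [0.4343, 0.2695, 0.2126]
tool_rot: [-180.0, -0.0, 167.6]
force: [-0.3, -0.7, -0.7]
grip_width: 0.051
grasp_force: 0.0
```

>>> drive_tool:
  rows: [0, 0, -0.04, 0, 0, 0, 0.3, 0, 0, -0.05, 0, 0, 0, 0.3, 0, 0, -0.05, 0, 0, 0, 0.3, -0.04, 0.03, -0.05, 0, 0, 0, 0.3, 0, 0, 0, 0, 0, 0, 0.3]

```text
time_s: 45.68
tool_pos: [0.4771, 0.2891, 0.4009]
tool_rot: [179.7, 0.4, 167.6]
force: [-0.3, 0.1, -0.8]
grip_width: 0.0569
grasp_force: 0.0
```

```bash
cat > rk2.py <<'E'
from h import *
w=shot('wrist'); g=cv2.cvtColor(w['color'],cv2.COLOR_BGR2GRAY).astype(int); print(pose()[:3,3],get_obs()['tool_rot'])
X=np.array([-.9765,.2155]); Y=np.array([.2155,.9765])
for C in (np.array([.4646,.401]),np.array([.4499,.3366]),np.array([.4345,.2697])):
    q=[np.round(proj(w,(*(C+a*X+b*Y),.056)),1) for a,b in((.025,-.015),(.025,.015),(-.025,-.015),(-.025,.015),(.04,0),(-.04,0))]
    for k in(0,2):
        v=int(q[k][1]); u0=int(q[k][0]); kk=np.where(g[v,u0-10:u0+38]>178)[0]+u0-10; print('row',v,'pred',q[k][0],q[k+1][0],'obs',kk.min(),kk.max()+1)
    u=int(q[4][0]); a=int(q[4][1]);b=int(q[5][1]); col=g[a-12:b+14,u]; bl=np.where(col<60)[0]+a-12; print('ends pred',q[4][1],q[5][1],'black rows',bl.tolist())
E
python3 rk2.py
```

```text
[0.47550014 0.28819009 0.3981675 ] [1.79921759e+02 1.29167602e-01 1.67547107e+02]
row 133 pred 395.6 421.7 obs 397 422
row 176 pred 392.1 417.0 obs 393 418
ends pred 119.9 188.3 black rows [121, 122, 123, 124, 125, 185, 186]
row 133 pred 338.2 364.3 obs 340 363
row 176 pred 337.2 362.2 obs 338 362
ends pred 119.5 188.0 black rows [122, 123, 124, 125, 126, 186, 187, 188]
row 132 pred 278.3 304.5 obs 280 304
row 175 pred 280.1 305.1 obs 281 305
ends pred 118.9 187.6 black rows [120, 121, 122, 123, 124, 184, 185, 186]
```

All three cartridges are parked, with ends and widths matching the seated prediction. Now back to the bail.

>>> drive_tool:
  rows: [-0.0136, -0.0543, 0, 0, 0, 0.042, 0.3, -0.0136, -0.0543, 0, 0, 0, 0, 0.3, -0.0136, -0.0543, 0, 0, 0, 0, 0.3, -0.0136, -0.0543, 0, 0, 0, 0, 0.3, -0.0136, -0.0543, 0, 0, 0, 0, 0.3]

```text
time_s: 46.35
tool_pos: [0.4717, 0.0063, 0.3952]
tool_rot: [-180.0, -0.2, 165.2]
force: [1.3, 0.6, 0.6]
grip_width: 0.0566
grasp_force: 0.0
```

>>> drive_tool:
  rows: [-0.0136, -0.0543, 0, 0, 0, 0, 0.3, -0.0136, -0.0543, 0, 0, 0, 0, 0.3, -0.0136, -0.0543, 0, 0, 0, 0, 0.3, 0, 0, 0, 0, 0, 0.174, 0.3, 0, 0, 0, 0, 0, 0.174, 0.3]

```text
time_s: 46.98
tool_pos: [0.4696, -0.1603, 0.3951]
tool_rot: [-179.9, -0.2, 144.8]
force: [0.3, 0.5, -0.3]
grip_width: 0.0565
grasp_force: 0.0
```

>>> drive_tool:
  rows: [0, 0, 0, 0, 0, 0.174, 0.3, 0, 0, 0, 0, 0, 0.174, 0.3, 0, 0, 0, 0, 0, 0.174, 0.3, 0, 0, 0, 0, 0, 0.174, 0.3, 0, 0, 0, 0, 0, 0.174, 0.3]

```text
time_s: 47.6
tool_pos: [0.4698, -0.1594, 0.395]
tool_rot: [-179.8, -0.1, 95.1]
force: [-0.8, -0.4, 0.1]
grip_width: 0.0566
grasp_force: 0.0
```

>>> drive_tool:
  rows: [0, 0, 0, 0, 0, 0.174, 0.3, 0, 0, 0, 0, 0, 0.174, 0.3, 0, 0, 0, 0, 0, 0, 0.3, 0, 0, 0, 0, 0, 0, 0.3]

```text
time_s: 48.1
tool_pos: [0.4704, -0.1597, 0.3961]
tool_rot: [-179.9, -0.0, 75.6]
force: [-0.5, -0.2, 0.5]
grip_width: 0.0567
grasp_force: 0.0
```

```bash
python3 - <<'E'
from h import *
print(pose()[:3,3],delta((.657,-.258),.26),get_obs()['tool_rot'],get_obs()['qpos'].round(1))
E
```

```text
[ 0.47039619 -0.15969181  0.39613813] [-0.0489  0.2054  0.1358] [-1.79903240e+02 -4.08587911e-04  7.56216022e+01] [-45.9  -3.3  60.6 106.7   3.   75.   -0.5]
```

>>> drive_tool:
  rows: [-0.0122, 0.0513, 0.01, 0, 0, 0, 0.3, -0.0122, 0.0513, 0.01, 0, 0, 0, 0.3, -0.0122, 0.0513, 0.02, 0, 0, 0, 0.3, -0.0122, 0.0513, 0.03, 0, 0, 0.006, 0.3, 0, 0, 0.03, 0, 0, 0, 0.3]

```text
time_s: 48.72
tool_pos: [0.6498, -0.2556, 0.2938]
tool_rot: [-179.6, 0.1, 75.1]
force: [-0.9, 0.7, -0.2]
grip_width: 0.0569
grasp_force: 0.0
```

>>> drive_tool:
  rows: [0, 0, 0, 0, 0, 0, 0.3, 0, 0, 0, 0, 0, 0, 0.3]

```text
time_s: 48.98
tool_pos: [0.6481, -0.2538, 0.299]
tool_rot: [-179.8, -0.2, 75.0]
force: [0.6, -0.7, -0.7]
grip_width: 0.0566
grasp_force: 0.0
```

```bash
python3 - <<'E'
from h import *
w=shot('wrist'); g=cv2.cvtColor(w['color'],cv2.COLOR_BGR2GRAY).astype(int)
print(pose()[:3,3],delta((.657,-.258),.211),get_obs()['tool_rot'],get_obs()['qpos'].round(1))
p=pose()[:3,3].copy(); p[2]=.046; print('grasp proj',proj(w,p))
for v in(60,100,140): print(v, g[v,290:350:2])
for o in (.237,.242): print(o,[np.round(proj(w,(*fm(o,y),.046)),0) for y in(.02,-.05,-.10)])
E
```

```text
[ 0.64818229 -0.25377508  0.29978811] [-0.0021  0.0098  0.0888] [-179.85956614   -0.18097192   75.03993708] [-18.3  38.   56.   84.5 -32.1  74.7  25.7]
grasp proj (np.float64(319.0919771958236), np.float64(212.3223002704482))
60 [208 207 209 207 208 211 212 212 212 214 212 214 211 215 215 215 200 136
 179 203 212 211 205 179 137 136 122 209 231 230]
100 [159 171 179 147 138 134 126 125 114  84  90  86  87  93  93 120 111 156
 190 214 211 214 196 155 165 148 136 135 142 126]
140 [125 136 139 133 140 145 142 148 134 100  89  82  85  91  95 126 125 171
 201 213 213 207 176 137 129 131 130 144 142 148]
0.237 [array([325., 191.]), array([326., 107.]), array([326.,  36.])]
0.242 [array([331., 191.]), array([332., 107.]), array([333.,  36.])]
```

>>> drive_tool:
  rows: [-0.002, 0.0095, 0.03, 0, 0, 0, 0.3, 0, 0, 0.03, 0, 0, 0, 0.3, 0, 0, 0.028, 0, 0, 0, 0.3, 0, 0, 0, 0, 0, 0, 0.3, 0, 0, 0, 0, 0, 0, -1]
  grip_force: 25

```text
time_s: 49.65
tool_pos: [0.657, -0.258, 0.2123]
tool_rot: [-179.9, -0.2, 75.0]
force: [0.2, -0.7, 0.9]
grip_width: 0.0519
grasp_force: 0.0
```

>>> drive_tool:
  rows: [0, 0, 0, 0, 0, 0, -1, 0, 0, 0, 0, 0, 0, -1, 0, 0, 0, 0, 0, 0, -1, 0, 0, 0, 0, 0, 0, -1, 0, 0, 0, 0, 0, 0, -1]

```text
time_s: 50.28
tool_pos: [0.6561, -0.2579, 0.2097]
tool_rot: [-179.7, -0.2, 75.0]
force: [-0.8, 1.1, 1.9]
grip_width: 0.0113
grasp_force: 25.0
```

>>> drive_tool:
  rows: [0, -0.0025, -0.0125, 0, 0, 0, -1, 0, -0.0043, -0.012, 0, 0, 0, -1, 0, -0.0061, -0.0112, 0, 0, 0, -1, 0, -0.0076, -0.0102, 0, 0, 0, -1, 0, 0, 0, 0, 0, 0, -1]

```text
time_s: 50.9
tool_pos: [0.6367, -0.2527, 0.2576]
tool_rot: [-179.8, -0.2, 75.0]
force: [3.0, 0.5, 0.8]
grip_width: 0.0113
grasp_force: 25.0
```

>>> drive_tool:
  rows: [0, -0.0091, -0.0089, 0, 0, 0, -1, 0, -0.0104, -0.0075, 0, 0, 0, -1, 0, -0.0113, -0.0058, 0, 0, 0, -1, 0, -0.0121, -0.0041, 0, 0, 0, -1, 0, 0, 0, 0, 0, 0, -1]

```text
time_s: 51.52
tool_pos: [0.5972, -0.242, 0.2861]
tool_rot: [179.8, -0.2, 75.0]
force: [4.7, -0.0, 10.3]
grip_width: 0.011
grasp_force: 25.0
```

>>> drive_tool:
  rows: [0, -0.0125, -0.0022, 0, 0, 0, -1, 0, -0.0065, -0.0004, 0, 0, 0, -1, 0, 0, 0, 0, 0, 0, -1, 0, 0, 0, 0, 0, 0, -1]

```text
time_s: 52.02
tool_pos: [0.5787, -0.237, 0.2884]
tool_rot: [179.9, -0.3, 75.0]
force: [1.8, 2.5, 12.2]
grip_width: 0.0107
grasp_force: 25.0
```

>>> drive_tool:
  rows: [0, -0.002, 0, 0, 0, 0, -1, 0, 0, 0, 0, 0, 0, -1]

```text
time_s: 52.28
tool_pos: [0.5772, -0.2365, 0.2884]
tool_rot: [179.9, -0.2, 75.0]
force: [3.6, 2.3, 10.4]
grip_width: 0.0109
grasp_force: 25.0
```

>>> drive_tool:
  rows: [0, -0.003, 0, 0, 0, 0, -1, 0, 0, 0, 0, 0, 0, -1]

```text
time_s: 52.52
tool_pos: [0.5741, -0.2357, 0.2883]
tool_rot: [179.9, -0.2, 75.0]
force: [4.1, 1.9, 10.7]
grip_width: 0.0112
grasp_force: 25.0
```

>>> drive_tool:
  rows: [0, -0.002, 0, 0, 0, 0, -1, 0, 0, 0, 0, 0, 0, -1]

```text
time_s: 52.78
tool_pos: [0.5728, -0.2353, 0.2882]
tool_rot: [179.8, -0.2, 75.0]
force: [6.1, 0.2, 8.3]
grip_width: 0.0111
grasp_force: 25.0
```

```bash
python3 - <<'E'
from h import *
w=shot('wrist'); g=cv2.cvtColor(w['color'],cv2.COLOR_BGR2GRAY).astype(int)
w2=cv2.cvtColor(cv2.imread('pics/w2.png'),cv2.COLOR_BGR2GRAY).astype(int)
print(pose()[:3,3],get_obs()['force'],[mf(pose()[:3,3])])
for v in(30,80,130): print(v, g[v,290:350:2])
for o in (.15,.155,.16): print(o,[np.round(proj(w,(*fm(o,y),.121)),0) for y in(.02,-.03,-.07)])
E
```

```text
[ 0.57284005 -0.2352692   0.28821194] [ 6.34035622 -0.33089394  8.57918968] [(0.154, 0.0408)]
30 [120 119 121 121 122 121 122 121 116 106 136 162 179 183 179 211 207 205
 196 184 162 120 136 137 131 132 124 122 136 150]
80 [118 120 119 120 120 142 180 180 167 112 139 166 182 195 210 213 211 205
 192 177 134 128 132 138 126 120 127 133 144 149]
130 [179 177 177 177 180 179 178 177 171 117 138 165 183 201 213 211 207 203
 187 164 121 128 132 135 144 154 147 140 128 128]
0.15 [array([310., 227.]), array([309., 138.]), array([308.,  54.])]
0.155 [array([319., 227.]), array([318., 138.]), array([318.,  54.])]
0.16 [array([327., 227.]), array([328., 138.]), array([329.,  54.])]
```

>>> drive_tool:
  rows: [0, -0.003, 0, 0, 0, 0, -1, 0, 0, 0, 0, 0, 0, -1]

```text
time_s: 53.08
tool_pos: [0.5717, -0.2346, 0.2883]
tool_rot: [179.4, -0.1, 75.1]
force: [14.1, -2.5, 1.9]
grip_width: 0.0109
grasp_force: 25.0
```

>>> drive_tool:
  rows: [0, -0.003, 0, 0, 0, 0, -1, 0, 0, 0, 0, 0, 0, -1]

```text
time_s: 53.32
tool_pos: [0.5706, -0.234, 0.2884]
tool_rot: [179.0, -0.0, 75.1]
force: [21.9, -6.4, -5.9]
grip_width: 0.0112
grasp_force: 25.0
```

>>> drive_tool:
  rows: [0, 0.004, 0, 0, 0, 0, -1, 0, 0, 0, 0, 0, 0, -0.3, 0, 0, 0, 0, 0, 0, -0.3, 0, 0, 0, 0, 0, 0, -0.3]

```text
time_s: 53.82
tool_pos: [0.5674, -0.2347, 0.2845]
tool_rot: [-179.6, -0.2, 74.9]
force: [0.4, -0.5, -1.1]
grip_width: 0.0286
grasp_force: 0.0
```

>>> drive_tool:
  rows: [0, 0, -0.03, 0, 0, 0, -0.3, 0, 0, -0.05, 0, 0, 0, -0.3, 0, 0, -0.05, 0, 0, 0, -0.3, 0, 0, 0, 0, 0, 0, -0.3]

```text
time_s: 54.32
tool_pos: [0.5688, -0.2365, 0.4184]
tool_rot: [-180.0, -0.1, 74.9]
force: [0.5, -0.0, 0.4]
grip_width: 0.0303
grasp_force: 0.0
```

```bash
python3 - <<'E'
from h import *
import pickle
w=shot('wrist'); g=cv2.cvtColor(w['color'],cv2.COLOR_BGR2GRAY).astype(int)
print(pose()[:3,3],get_obs()['force'])
for v in(80,130): print(v, g[v,280:350:2])
for o in (.15,.155,.16): print(o,[np.round(proj(w,(*fm(o,y),.121)),0) for y in(0,-.05)])
b=cv2.imread('pics/top0.png'); t=shot('top')['color']; g=lambda i:cv2.cvtColor(i,cv2.COLOR_BGR2GRAY)
for n,(x0,y0,x1,y1) in dict(flaskbottle=(185,145,252,192),weight=(424,204,462,246),red=(280,222,326,242),rackend=(258,215,275,250)).items():
    r=cv2.matchTemplate(g(t)[y0-12:y1+12,x0-12:x1+12],g(b)[y0:y1,x0:x1],cv2.TM_CCOEFF_NORMED); print(n,cv2.minMaxLoc(r)[1::2])
E
```

```text
[ 0.56845771 -0.23573636  0.41596198] [-0.66593382 -0.49985243 -0.73885118]
80 [172 173 175 177 176 146 116 116 117 126 169 178 177 176 178 175 175 177
 146 130 173 187 206 195 164 115 121 114 116 120 122 116 123 126 125]
130 [150 151 156 166 167 165 118 112 111 111 152 171 171 172 175 174 173 171
 134 140 180 205 201 185 135 141 137 127 132 134 125 128 134 130 129]
0.15 [array([317., 157.]), array([317., 105.])]
0.155 [array([322., 157.]), array([322., 105.])]
0.16 [array([327., 157.]), array([328., 105.])]
flaskbottle (0.9979627728462219, (12, 12))
weight (0.9918835759162903, (12, 12))
red (0.9931685924530029, (12, 12))
rackend (0.671448290348053, (16, 12))
```

```bash
python3 - <<'E'
from h import *
t=shot('top'); im=t['color'].astype(int)
g=cv2.cvtColor(t['color'],cv2.COLOR_BGR2GRAY)
X=np.array([-.9765,.2155])
for C in ((.4646,.401),(.4499,.3366),(.4345,.2697)):
    q=[proj(t,(*(np.array(C)+a*X),.056)) for a in(-.03,0,.03)]
    u,v=map(int,np.round(q[1])); print(np.round(q,0).tolist()); print(g[v,u-8:u+9])
hsv=cv2.cvtColor(t['color'],cv2.COLOR_BGR2HSV); m=cv2.inRange(hsv,(15,120,100),(32,255,255)); m[:165]=0;m[265:]=0;m[:,:325]=0;m[:,435:]=0
n,l,s,ce=cv2.connectedComponentsWithStats(m); print([(ce[i].round(1).tolist(),int(s[i][4])) for i in range(1,n) if s[i][4]>40])
E
```

```text
[[218.0, 216.0], [215.0, 224.0], [213.0, 233.0]]
[243 242 240 222 188 181 179 196 255 255 254 254 254 254 255 255 182]
[[236.0, 220.0], [233.0, 228.0], [231.0, 237.0]]
[ 88 112 181 183 183 182 183 205 252 255 254 254 254 254 255 255 231]
[[254.0, 224.0], [252.0, 232.0], [250.0, 241.0]]
[130 184 190 187 183 186 184 205 255 255 254 254 254 254 255 255 178]
[([353.5, 214.2], 99)]
```

```bash
python3 -c "
from cell import sign_off
print(sign_off())"
```

```text
the job is handed in; nothing more can be done
None
```

I handed the job in at about 54 s: all three cartridges measured as seated in their own cradles, the bail was folded back to its upright stop, the sleeves measured forward after each cartridge came out, and the flask, bottle and weight had not moved.

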